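Tap the plaque true on its backing board and weigh it down

ROBOT

A 6-joint arm with a two-finger parallel gripper is mounted at the origin on a cart in front of the work surface, level with it; the furniture and walls round the work are solid. World frame = base frame: x ahead of the robot, y to its left, z up, the work surface at z = 0. Lengths are in mm, angles in rad, forces in N, time in s.
With the tool pointing down it reaches from about 400 to 925 mm from the base axis. Payload 12.5 kg.
Tool frame: the origin (TCP) lies on the centre line of the jaws, within the pads' length; the fingertips stand 19 mm ahead of it and the grasp point (between the pads) is the TCP; y points along the fingers, x is the direction in which the jaws open and shut, and the axes are right-handed (so a half turn about y gives the same grasp; the last joint's range is limited). The gripper opens to 95 mm and grips with 3 to 60 N. Pads are 20 mm wide; open, the fingers measure 119 mm over their backs; the gripper's body (75 mm by 180 mm) begins 59 mm behind the grasp point.
Start: joints at [1.105, 0.491, 1.559, -0, 1.092, -0.106], TCP at [220.039, 585.005, 202.461] pointing down, gripper open.
Joint ranges: [-3.1, 3.1], [-0.84, 2.19], [0.05, 2.79], [-1.13, 4.28], [0.06, 2.93], [-2.69, 2.69]. Speed limits (rad/s): [2.22, 2.22, 2.79, 3.14, 3.14, 3.14].

INTERFACE

Orientations are given as [roll, pitch, yaw] about the fixed x, y, z axes, in that order (R = Rz(yaw) Ry(pitch) Rx(roll)).
In Python, from cell import env gives the robot as it stands. The module is installed in compiled form; this text tells all that it offers.
- The arm moves only by the tool move_arm, never from a script. Its argument "rows" is a list of rows, each an object of numbers: "tx", "ty", "tz": the shift along the tool's x, y, z in cm; "rx", "ry", "rz": the turn, a rotation vector about the tool's x, y, z in rad; "grip": the opening in per cent of the stroke, from 0 (shut) to 100 (fully open). In form: [{"tx": .., "ty": .., "tz": .., "rx": .., "ry": .., "rz": .., "grip": ..}, ...]. A call has 1 to 10 rows; each row shifts and turns the commanded pose from where the row before left it, along the tool's axes as they then stand; what a row does not reach is not made up. A row lasts 1/12 s, in which the tool goes at most 41.7 mm and 7.16 degrees, less where a joint would pass 70% of its speed; a pose out of reach is approached as far as the arm can. A call is refused whole if a number of a shift passes 4.17 or a number of a turn 0.125, either way. A call with a gripper value outside its range is refused whole. The fingers move at their own pace and stop on an object; the grip force is fixed at half the most. Time passes only in rows, so rows that do not move let the fingers close. It gives the time, the measured TCP pose, the force and the opening at its end, in the units of the state.
- env.state(): the state, without advancing time (a new reading comes with each control period).
- env.read_camera(name): name is "side" or "top" or "wrist"; returns (picture, depth): 400x640x3 uint8, blue, green, red; 400x640 float32, mm along the optical axis (not along the pixel's ray), 0 where there is no reading.
- env.calibration(name): a dict with "vertical_fov" (degrees; the focal length in pixels is half the picture's height over the tangent of half this angle, whatever the lens; pixels are square), "cx", "cy" (the principal point, pixels), "eye" and "rotation" of the camera in the world. Camera axes: x right, y up, looking along -z (the intrinsics and any distortion apply to the point x, -y, -z); pixel columns grow to the right and rows downward; lengths in mm; the calibration is good to about 2 mm. A picture is of the moment at which its call begins: read the wrist's pose just before it. calibration takes no time and is no camera call; for the wrist camera it gives the pose at the moment of the call.
- env.job_done(): hands the job in, once; it reports no verdict.
The state is a dict: "t": time; "joints": joint angles; "qvel": joint speeds; "tau": joint torques, N m; "eef_pos": TCP position; "tcp_rot": TCP orientation; "ft_force": force on the tool from outside, world axes, zero at the start; "moment": the same for the moment, N m; "opening": opening from 0.0 (shut) to 1.0 (fully open).
Only numpy, scipy, OpenCV 4.12 (cv2) and the standard library are available. Lean on these libraries where they do the work, as an engineer would, in place of code of your own. Each camera call takes 0.05 s, during which the arm holds its last target.

TASK

Tap the grey aluminium plaque on its edges, now from one side and now from the other, never lifting it or dragging it from above, until it lies centred and square on the wooden backing board with its edge notches on the chalk lines. Then lift the large brass weight by its knob out of its storage block and set it down gently, upright, on the middle of the plaque without shifting the plaque. Leave the small weight and the things lying around where they are.

Things in the scene. Friction and masses are not known exactly. Their poses are not given: they have to be found in the camera images.
- board: dark hardwood backing board, fixed to the bench: 200 x 250 mm (its x, y), lying on a black non-slip mat (212 x 262 x 3 mm, part of it); edge stepped in by 5 mm all round, so the flat top is 190 x 240 mm, 20 mm above the bench. Origin: centre of the underside, at bench height; z up. Two light chalk lines along its x and y axes cross at its centre and run out to the edges
- plaque: loose flat grey-anodised aluminium plaque blank, 100 x 150 x 10 mm (its x, y, z), about 0.4 kg, corners rounded 8 mm, lying flat on the board, shifted by up to 20 mm and turned by 7 to 15 degrees from true. Too wide to grip and too flat to lift. A short dark notch mark in the middle of each edge. Origin: centre of its underside; its x and y axes must lie along the board's (the two ends are alike)
- weight: the large brass knob weight, 68 mm high, about 0.7 kg: round body 60 mm diameter and 34 mm high, 16 mm neck, knob 26 mm diameter from 48 to 67 mm above the underside. Origin: centre of its underside, z up. At the start it stands in the large pocket of the weight block with only neck and knob standing out
- small_weight: the small brass knob weight, 60 mm high, body 41 mm diameter, knob 18 mm diameter; it stays in the small pocket of the weight block. Origin: centre of its underside
- weight_block: wooden storage block, fixed to the bench, 90 x 170 x 45 mm (its x, y, z), with two round pockets 38 mm deep (floors 7 mm above the bench): the large one, 63 mm diameter, centred at its y = -33 mm, the small one, 44 mm diameter, at its y = +42 mm. Origin: centre of its underside at bench height
- try_square: small engineer's square, 81 x 98 x 13 mm, a bystander lying behind the board
- tape_roll: roll of masking tape, 115 mm diameter, 30 mm high, a bystander behind and to the left of the board
- marker: white and black marker pen, 151 mm long, a bystander to the left of the board
- tin: flat round tin, 73 mm diameter, 17 mm high, a bystander behind the gap between board and weight block
There are look-alikes about, which are no part of the job. Leave any blue or white look-alike of the weight alone.

How it is judged:
By the outcome, as a careful person would: the job done as asked, in the order asked, and still so for the second after the job is handed in, with the robot touching nothing.
It also fails if it takes over 72 s, if anything falls off the work surface, if the arm or the gripper's body presses on something with over 40 N, if the wrist force passes 120 N, or if a joint passes its speed limit or range.

## Working session

There is one attempt and no reset: what is moved stays moved. The work goes in short steps, Python scripts to look and compute and a tool call to move; the robot and the scene stay as the last step left them, time stands still between calls to the robot, and variables do not carry over. Pictures are saved under pics/ and viewed, and the job is handed in when it is done.

Besides the shell and the picture viewer there is one more tool, called after "Emit:" as name(argument=value, ...) on one line, values as JSON. move_arm: Moves the arm, as the interface text tells. Its arguments: {"type":"object","properties":{"rows":{"type":"array"}},"required":["rows"]}

```bash
mkdir -p pics; ls
cat > h.py <<'E'
import numpy as np, cv2
from cell import env
from scipy.spatial.transform import Rotation as R
E
python3 - <<'E'
from h import *
s=env.state()
for k,v in s.items(): print(k,np.round(v,4))
for n in ("side","top","wrist"):
    print(n,env.calibration(n))
    p,d=env.read_camera(n); cv2.imwrite(f"pics/{n}0.png",p); np.save(f"{n}0.npy",d)
    print(d.min(),d.max())
E
```

```text
pics
t 0.0
joints [ 1.1054  0.4916  1.5595 -0.      1.0917 -0.1056]
qvel [-0.001  -0.0002 -0.0025 -0.0017 -0.0003  0.0011]
tau [ 2.80000e-03 -6.12627e+01 -2.58174e+01  6.93000e-02  4.82000e-02
 -1.00000e-04]
eef_pos [219.9335 584.7594 201.8374]
tcp_rot [-1.5707e+00  1.1000e-03  1.2110e+00]
ft_force [-0.2347  0.4042  0.2077]
moment [-0.0088 -0.0257  0.0146]
opening 0.9997
side {'vertical_fov': 54.37182859491919, 'cx': 322.34344577221395, 'cy': 194.86106474150228, 'eye': array([ 653.13439042, 1068.55646533,  626.43801347]), 'rotation': array([ 1.05974754, -0.01740033,  3.12220152])}
0.0 3226.17
top {'vertical_fov': 50.17406806428757, 'cx': 318.8372371710969, 'cy': 201.72961143904874, 'eye': array([ 403.88958922,   21.02897439, 1213.41920712]), 'rotation': array([ 0.17831596, -0.02266345, -1.56655279])}
0.0 2224.0823
wrist {'vertical_fov': 71.20175679317688, 'cx': 320.5854385879709, 'cy': 200.35366261482432, 'eye': array([152.04879255, 610.53348868, 384.13298647]), 'rotation': array([-2.63486718e-01,  3.39477975e-04,  1.21081548e+00])}
0.0 1415.6932
```

View pics/top0.png

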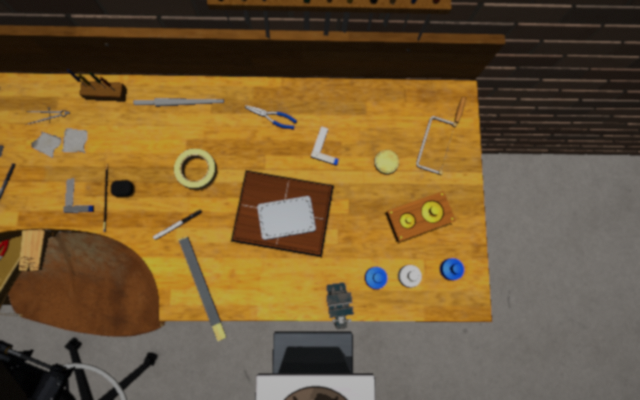

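View pics/side0.png

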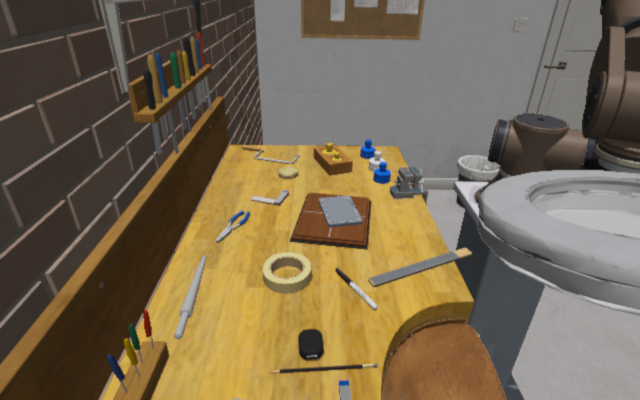

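View pics/wrist0.png

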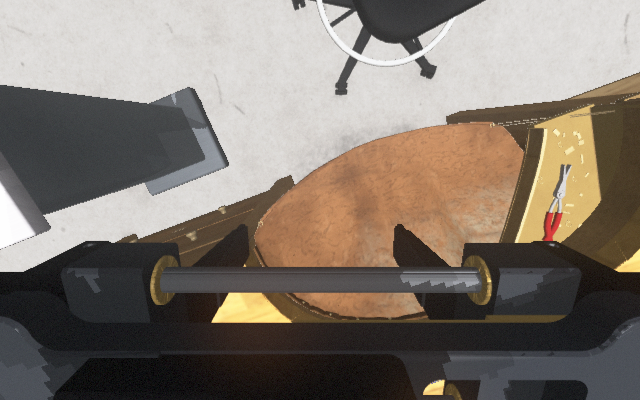

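```bash
cat >> h.py <<'E'
def cam(n):
    c=env.calibration(n); f=200/np.tan(np.radians(c['vertical_fov'])/2)
    return f,c['cx'],c['cy'],np.array(c['eye']),R.from_euler('xyz',c['rotation']).as_matrix()
def onz(c,u,v,z):
    f,cx,cy,e,M=c; d=M@np.array([(u-cx)/f,-(v-cy)/f,-1]); return e+d*(z-e[2])/d[2]
def proj(c,P):
    f,cx,cy,e,M=c; q=M.T@(np.array(P)-e); return np.array([cx+f*q[0]/-q[2],cy-f*q[1]/-q[2]])
def dep(c,u,v,d):
    f,cx,cy,e,M=c; return e+M@np.array([(u-cx)/f,-(v-cy)/f,-1])*d[int(round(v)),int(round(u))]
def crop(p,x0,y0,w,h,k,name):
    q=cv2.resize(p[y0:y0+h,x0:x0+w],None,fx=k,fy=k,interpolation=cv2.INTER_CUBIC)
    cv2.imwrite(name,q)
def pose():
    s=env.state(); return s['t'],np.round(s['eef_pos'],1),np.round(s['tcp_rot'],4),np.round(s['ft_force'],1),round(float(s['opening']),3)
E
python3 - <<'E'
from h import *
p=cv2.imread("pics/top0.png"); d=np.load("top0.npy"); c=cam("top")
crop(p,225,160,120,100,6.5,"pics/topb.png"); crop(p,375,140,100,130,6,"pics/topw.png") if 0 else crop(p,375,140,100,98,6,"pics/topw.png")
for n,u,v in [("plaque",287,217),("board",245,230),("knobL",432,211),("knobS",407,221),("bench",350,250)]:
    print(n,dep(c,u,v,d).round(1))
E
```

```text
plaque [573.7  84.   26.7]
board [536.9 200.6  22.1]
knobL [ 586.4 -311.6   73.8]
knobS [ 559.4 -243.9   67.6]
bench [ 4.845e+02 -9.450e+01 -4.000e-01]
```

View pics/topb.png

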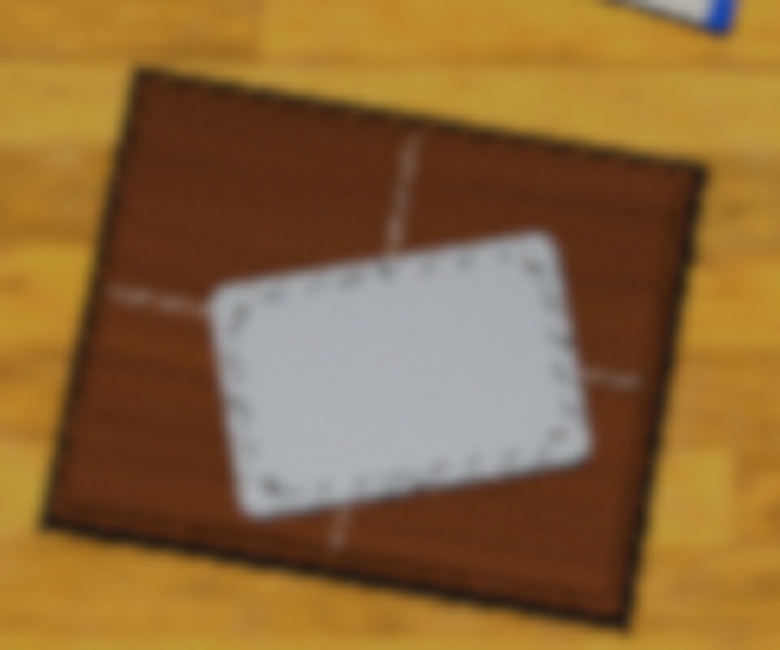

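View pics/topw.png

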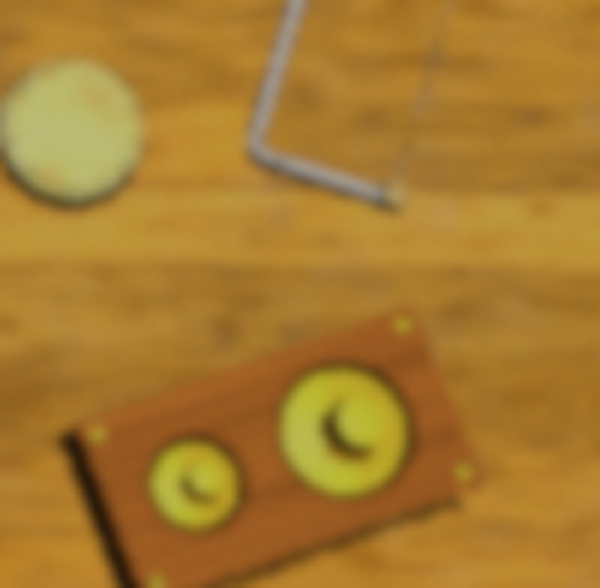

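Run:
```python
from h import *
c=cam("top")
f=lambda u,v,z:onz(c,225+u/6.5-.42,160+v/6.5-.42,z)[:2]
m=np.array([f(137,70,3),f(705,165,3),f(628,628,3),f(44,525,3)]);print(m.round(1),m.mean(0))
for i in range(4): e=m[(i+1)%4]-m[i]; print(np.linalg.norm(e),np.degrees(np.arctan2(e[1],e[0])))
a,b=f(416,140,20),f(337,547,20); print("xline",a,b,np.degrees(np.arctan2(*(a-b)[::-1])))
a,b=f(112,292,20),f(638,381,20); print("yline",a,b,np.degrees(np.arctan2(*(a-b)[::-1]))-90)
m=np.array([f(208,285,30),f(550,230,30),f(595,460,30),f(247,523,30)]);print(m.round(1),m.mean(0))
for i in range(4): e=m[(i+1)%4]-m[i]; print(np.linalg.norm(e),np.degrees(np.arctan2(e[1],e[0])))
```

```text
[[713.1 207.7]
 [672.  -46.5]
 [466.5 -12.8]
 [509.5 240.9]] [590.26603442  97.31172192]
257.49125878921916 -99.19019311896328
208.2920108003576 170.6819482541608
257.2690546412516 80.3735469809787
206.33275435548722 -9.255491819603073
xline [678.31351991  81.68470275] [499.3591967  112.46873303] -9.760589906369502
yline [609.37675066 212.44895438] [572.05355279 -16.30175244] -9.26678147185288
[[611.1 169.7]
 [636.5  22.4]
 [536.4   2.3]
 [508.5 150.1]] [573.11916562  86.13484964]
149.479131361916 -80.19324417235393
102.11574833574022 -168.6606822024731
150.37509601493835 100.68607793741965
104.40338845937028 10.823631527261652
```

Emit:
move_arm(rows=[{"tx":-1.73,"tz":-3.28},{"tx":-1.73,"tz":-3.28},{"tx":-1.73,"tz":-3.28},{"tx":-1.73,"tz":-3.28},{"tx":-1.73,"tz":-3.28},{"tx":-1.73,"tz":-3.28},{"tx":-1.73,"tz":-3.28},{"tx":-1.73,"tz":-3.28},{"tx":-1.73,"tz":-3.28},{"tx":-1.73,"tz":-3.28}])

```text
validation failed for argument at $.ro...
```

Emit:
move_arm(rows=[{"tx":-1.73,"tz":-3.28},{"tx":-1.73,"tz":-3.28},{"tx":-1.73,"tz":-3.28},{"tx":-1.73,"tz":-3.28},{"tx":-1.73,"tz":-3.28},{"tx":-1.73,"tz":-3.28},{"tx":-1.73,"tz":-3.28,"ry":-0.1},{"tx":-1.73,"tz":-3.28,"ry":-0.096},{},{}])

```text
validation failed for argument at $.ro...
```

Emit:
move_arm(rows=[{"tx":-1.73,"ty":0,"tz":-3.28,"rx":0,"ry":0,"rz":0,"grip":100},{"tx":-1.73,"ty":0,"tz":-3.28,"rx":0,"ry":0,"rz":0,"grip":100},{"tx":-1.73,"ty":0,"tz":-3.28,"rx":0,"ry":0,"rz":0,"grip":100},{"tx":-1.73,"ty":0,"tz":-3.28,"rx":0,"ry":0,"rz":0,"grip":100},{"tx":-1.73,"ty":0,"tz":-3.28,"rx":0,"ry":0,"rz":0,"grip":100},{"tx":-1.73,"ty":0,"tz":-3.28,"rx":0,"ry":0,"rz":0,"grip":100},{"tx":-1.73,"ty":0,"tz":-3.28,"rx":0,"ry":0,"rz":0,"grip":100},{"tx":-1.73,"ty":0,"tz":-3.28,"rx":0,"ry":0,"rz":0,"grip":100},{"tx":-1.73,"ty":0,"tz":-3.28,"rx":0,"ry":0,"rz":0,"grip":100}])

```text
t: 0.9
eef_pos: [442.4, 333.8, 202.4]
tcp_rot: [-1.571, -0.0, 1.211]
ft_force: [0.6, 1.1, -0.5]
opening: 1.0
```

Emit:
move_arm(rows=[{"tx":-1.73,"ty":0,"tz":-3.28,"rx":0,"ry":0,"rz":0,"grip":100},{"tx":-1.73,"ty":0,"tz":-3.28,"rx":0,"ry":0,"rz":0,"grip":100},{"tx":-1.73,"ty":0,"tz":-3.28,"rx":0,"ry":0,"rz":0,"grip":100},{"tx":-1.73,"ty":0,"tz":-3.28,"rx":0,"ry":0,"rz":0,"grip":100},{"tx":-1.73,"ty":0,"tz":-3.28,"rx":0,"ry":0,"rz":0,"grip":100},{"tx":-1.73,"ty":0,"tz":-3.28,"rx":0,"ry":0,"rz":0,"grip":100},{"tx":-1.73,"ty":0,"tz":-3.28,"rx":0,"ry":0,"rz":0,"grip":100},{"tx":-1.73,"ty":0,"tz":-3.28,"rx":0,"ry":-0.1,"rz":0,"grip":100},{"tx":-1.73,"ty":0,"tz":-3.28,"rx":0,"ry":-0.096,"rz":0,"grip":100},{"tx":0,"ty":0,"tz":0,"rx":0,"ry":0,"rz":0,"grip":100}])

```text
t: 1.73
eef_pos: [669.1, 83.5, 201.5]
tcp_rot: [-1.572, 0.001, 1.41]
ft_force: [0.3, 0.1, 0.0]
opening: 1.0
```

Run:
```python
from h import *
print(pose()); c=cam("wrist"); p,d=env.read_camera("wrist"); print(c[3:], env.state()['t'])
cv2.imwrite("pics/w1.png",p); np.savez("w1.npz",d=d,c=np.array([c[0],c[1],c[2]]),e=c[3],M=c[4])
crop(p,160,0,330,245,2.4,"pics/w1c.png")
```

```text
(1.7333, array([669.1,  83.5, 201.5]), array([-1.5718e+00,  7.0000e-04,  1.4097e+00]), array([0.3, 0.1, 0. ]), 1.0)
(array([597.26244499,  95.23068277, 383.62583199]), array([[ 1.60602266e-01, -9.52650663e-01, -2.58193003e-01],
       [ 9.87019189e-01,  1.54962313e-01,  4.21876943e-02],
       [-1.79949923e-04, -2.61616888e-01,  9.65171784e-01]])) 1.7833
```

View pics/w1c.png

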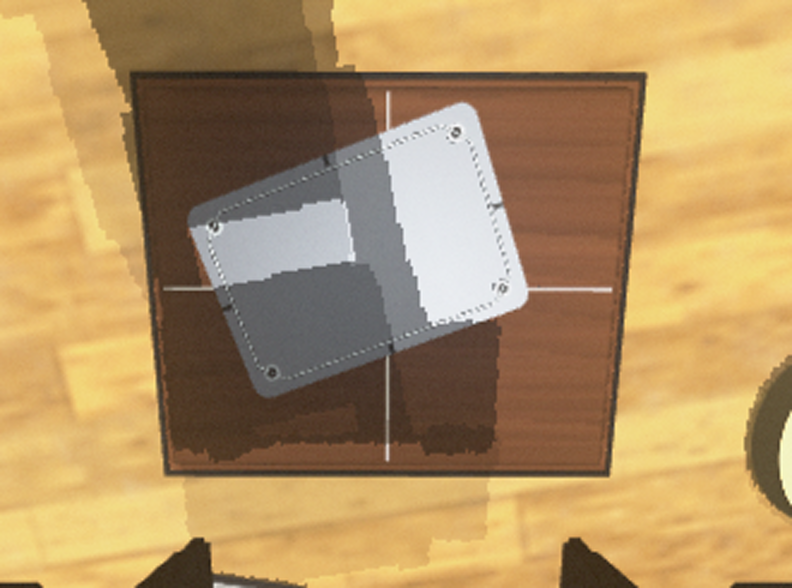

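View pics/w1.png

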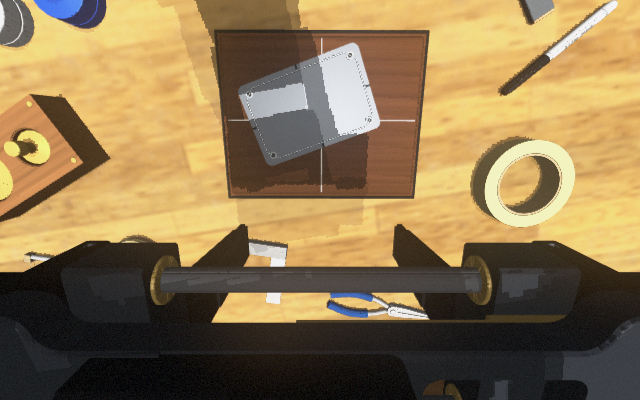

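```bash
cat >> h.py <<'E'
def load(n):
    z=np.load(n); return (z['c'][0],z['c'][1],z['c'][2],z['e'],z['M'])
def frame(xl,yl):
    """board frame from two chalk lines (each [p-,p+] world xy)"""
    a,b=map(np.array,xl); g,h=map(np.array,yl)
    t=np.linalg.solve(np.column_stack([b-a,-(h-g)]),g-a); ctr=a+t[0]*(b-a)
    ax=np.arctan2(*(b-a)[::-1]); ay=np.arctan2(*(h-g)[::-1])-np.pi/2
    return ctr,ax,ay
E
python3 - <<'E'
from h import *
c=load("w1.npz")
f=lambda u,v,z:onz(c,160+(u+.5)/2.4-.5,(v+.5)/2.4-.5,z)[:2]
ctr,ax,ay=frame((f(388,460,20),f(388,92,20)),(f(164,289,20),f(611,290,20)))
# image up = tool z = -board x
print(ctr,np.degrees([ax,ay]))
print("y ends",f(164,289,20),f(611,290,20),"x ends",f(388,92,20),f(388,460,20))
n=[f(325,160,30),f(495,206,30),f(391,348,30),f(227,308,30)]
for q in n: print(q.round(1))
print("centers",(n[0]+n[2])/2,(n[1]+n[3])/2)
print("lens",np.linalg.norm(n[0]-n[2]),np.linalg.norm(n[1]-n[3]))
for a,b in((0,2),(3,1)): e=n[b]-n[a]; print(np.degrees(np.arctan2(e[1],e[0])))
for q in [(130,72),(646,72),(610,475),(165,475)]: print("mat",f(*q,3))
E
```

```text
[592.28341217  96.97567473] [170.80051133  -9.36523791]
y ends [573.27827758 -18.25888578] [611.20861889 211.72560559] x ends [501.28346465 111.7136167 ] [682.42908133  82.37608784]
[528.1  76.5]
[561.9 155.2]
[621.5  93.8]
[588.2  14.3]
centers [574.77167932  85.14114677] [575.04257639  84.74528407]
lens 94.9626954576164 143.27418355339918
10.508477159460055
100.56829861548132
mat [466.95951268 -14.5889676 ]
mat [508.79409596 242.43029031]
mat [716.24257563 208.87152221]
mat [674.3270745  -48.80632775]
```

Emit:
move_arm(rows=[{"tx":-0.34,"ty":0.5,"tz":3.8,"rx":0,"ry":0,"rz":0,"grip":100},{"tx":-0.34,"ty":0.5,"tz":3.8,"rx":0,"ry":0,"rz":0,"grip":100},{"tx":-0.34,"ty":0.5,"tz":3.8,"rx":0,"ry":0,"rz":0,"grip":100},{"tx":-0.34,"ty":0.5,"tz":3.8,"rx":0,"ry":0,"rz":0,"grip":100},{"tx":-0.35,"ty":0.5,"tz":3.77,"rx":0,"ry":0,"rz":0,"grip":100},{"tx":0,"ty":3.5,"tz":0,"rx":0,"ry":0,"rz":0,"grip":100},{"tx":0,"ty":3.5,"tz":0,"rx":0,"ry":0,"rz":0,"grip":100},{"tx":0,"ty":3.3,"tz":0,"rx":0,"ry":0,"rz":0,"grip":100},{"tx":0,"ty":2.0,"tz":0,"rx":0,"ry":0,"rz":0,"grip":100},{"tx":0,"ty":0,"tz":0,"rx":0,"ry":0,"rz":0,"grip":100}])

```text
t: 2.62
eef_pos: [473.2, 102.8, 51.5]
tcp_rot: [-1.565, 0.001, 1.407]
ft_force: [0.5, -0.2, -1.0]
opening: 0.998
```

```bash
cat > snap.py <<'E'
from h import *
import sys
n=sys.argv[1]; 
print(pose()); c=cam("wrist"); p,d=env.read_camera("wrist")
cv2.imwrite(f"pics/{n}.png",p); np.savez(f"{n}.npz",d=d,c=np.array([c[0],c[1],c[2]]),e=c[3],M=c[4]); print(c[3].round(1))
a=list(map(float,sys.argv[2:7])); x,y,w,h,k=a
crop(p,int(x),int(y),int(w),int(h),k,f"pics/{n}c.png")
E
python3 snap.py w2 100 0 440 320 1.8
```

```text
(2.6167, array([473.2, 102.8,  51.5]), array([-1.5650e+00,  1.3000e-03,  1.4066e+00]), array([ 0.5, -0.2, -1. ]), 0.998)
[402.6 114.6 234.1]
```

View pics/w2c.png

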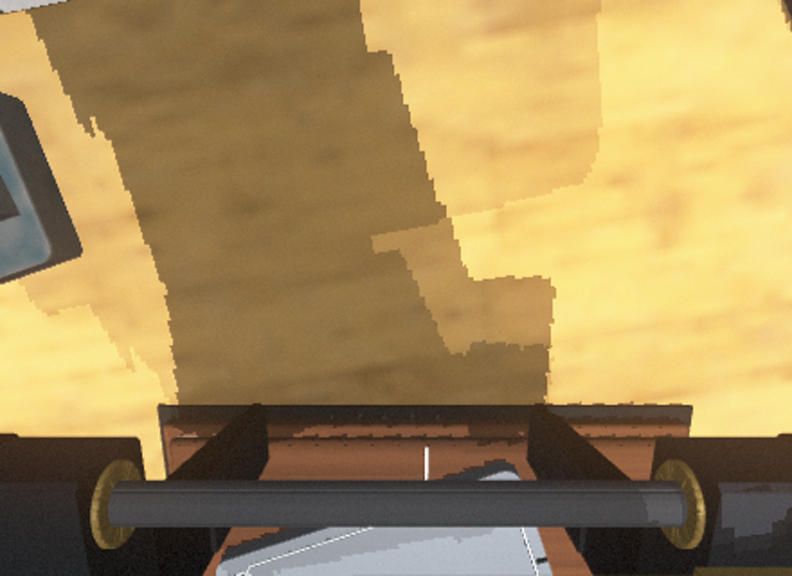

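```bash
python3 -c "
from h import *
print(pose())"
```

```text
(2.6667, array([474.3, 102.8,  53.4]), array([-1.5671e+00,  8.0000e-04,  1.4069e+00]), array([ 0.3, -0.9,  0.3]), 0.998)
```

Emit:
move_arm(rows=[{"tx":-0.25,"ty":0.5,"tz":0,"rx":0,"ry":0,"rz":0,"grip":100},{"tx":-0.25,"ty":0.45,"tz":0,"rx":0,"ry":0,"rz":0,"grip":100},{"tx":0,"ty":0,"tz":0,"rx":0,"ry":0,"rz":0,"grip":100},{"tx":0,"ty":0,"tz":0,"rx":0,"ry":0,"rz":0,"grip":100}])

```text
t: 3.0
eef_pos: [475.1, 97.3, 45.6]
tcp_rot: [-1.572, -0.0, 1.407]
ft_force: [-0.3, -0.6, -0.6]
opening: 1.001
```

```bash
python3 -c "
from h import *
print(pose())"
```

```text
(3.0, array([475.1,  97.3,  45.6]), array([-1.5719e+00, -3.0000e-04,  1.4065e+00]), array([-0.3, -0.6, -0.6]), 1.001)
```

Emit:
move_arm(rows=[{"tx":0,"ty":0.15,"tz":-0.7,"rx":0,"ry":-0.003,"rz":0,"grip":100},{"tx":0,"ty":0,"tz":-0.7,"rx":0,"ry":0,"rz":0,"grip":100},{"tx":0,"ty":0,"tz":-0.4,"rx":0,"ry":0,"rz":0,"grip":100},{"tx":0,"ty":0,"tz":-0.4,"rx":0,"ry":0,"rz":0,"grip":100},{"tx":0,"ty":0,"tz":-0.4,"rx":0,"ry":0,"rz":0,"grip":100},{"tx":0,"ty":0,"tz":-0.4,"rx":0,"ry":0,"rz":0,"grip":100},{"tx":0,"ty":0,"tz":0,"rx":0,"ry":0,"rz":0,"grip":100}])

```text
t: 3.58
eef_pos: [505.3, 92.5, 43.4]
tcp_rot: [-1.571, -0.0, 1.41]
ft_force: [0.5, -0.9, 0.2]
opening: 0.999
```

```bash
python3 snap.py w3 100 100 440 250 1.8; python3 -c "
from h import *
p,d=env.read_camera('top'); crop(p,225,160,120,100,6.5,'pics/t3.png')
print(pose())"
```

```text
(3.5833, array([505.3,  92.5,  43.4]), array([-1.5714e+00, -2.0000e-04,  1.4098e+00]), array([ 0.5, -0.9,  0.2]), 0.999)
[433.5 104.  225.6]
(3.6833, array([504.4,  92.6,  43.3]), array([-1.5706, -0.    ,  1.4099]), array([-0.3, -0.2,  0.8]), 1.001)
```

View pics/w3c.png

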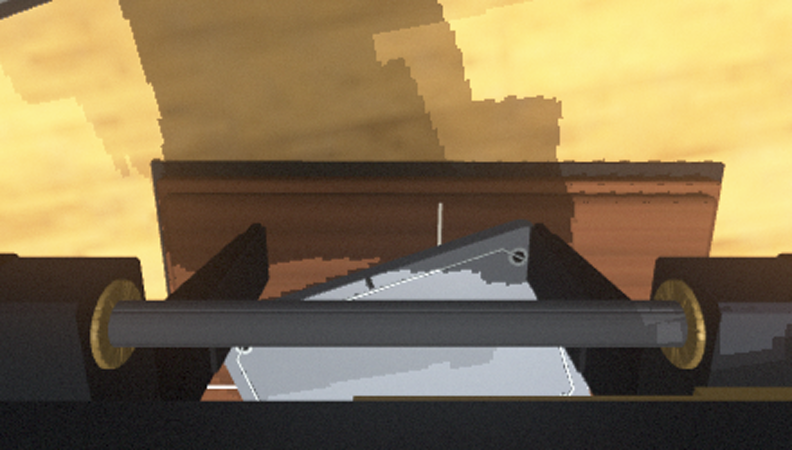

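```bash
cat >> h.py <<'E'
def tool(P,rot,v): return np.array(P)+R.from_euler('xyz',rot).as_matrix()@np.array(v)
E
python3 - <<'E'
from h import *
c=load("w3.npz"); P=[504.6,92.5,43.4]; r=[-1.5708,0,1.4098]
p=cv2.imread("pics/w3.png")
for x in(-59.5,-47.5,47.5,59.5):
  for z in(-10,10):
    q=proj(c,tool(P,r,[x,19,z])); print(x,z,q.round(1)); cv2.circle(p,tuple(int(round(a)) for a in q),1,(0,0,255),-1)
B=np.array([592.3,97]);a=np.radians(-9.25);ex=np.array([np.cos(a),np.sin(a)]);ey=np.array([-ex[1],ex[0]])
print("plaque corner seen", onz(c,100+525/1.8,100+224/1.8,30))
print("chalk end",onz(c,100+440/1.8,100+204/1.8,20), "vs 501.3 111.7")
crop(p,120,150,400,150,2,"pics/w3d.png")
print(env.state()['qvel'])
E
```

```text
-59.5 -10 [243.3 234.9]
-59.5 10 [241.4 210.1]
-47.5 -10 [258.9 234.9]
-47.5 10 [257.4 210.1]
47.5 -10 [382.  234.8]
47.5 10 [383.5 210.1]
59.5 -10 [397.5 234.8]
59.5 10 [399.4 210. ]
plaque corner seen [512.54334569 144.80335262  30.        ]
chalk end [501.64374488 111.75696374  20.        ] vs 501.3 111.7
[ 2.80292160e-03 -2.29629306e-03  8.52643946e-03  3.28594582e-04
 -7.02611486e-06  1.18916617e-03]
```

View pics/w3d.png

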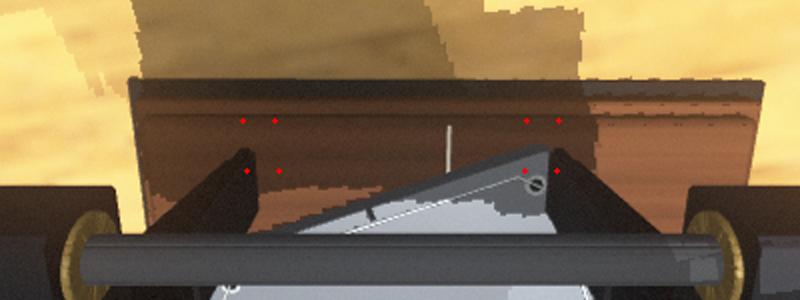

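View pics/t3.png

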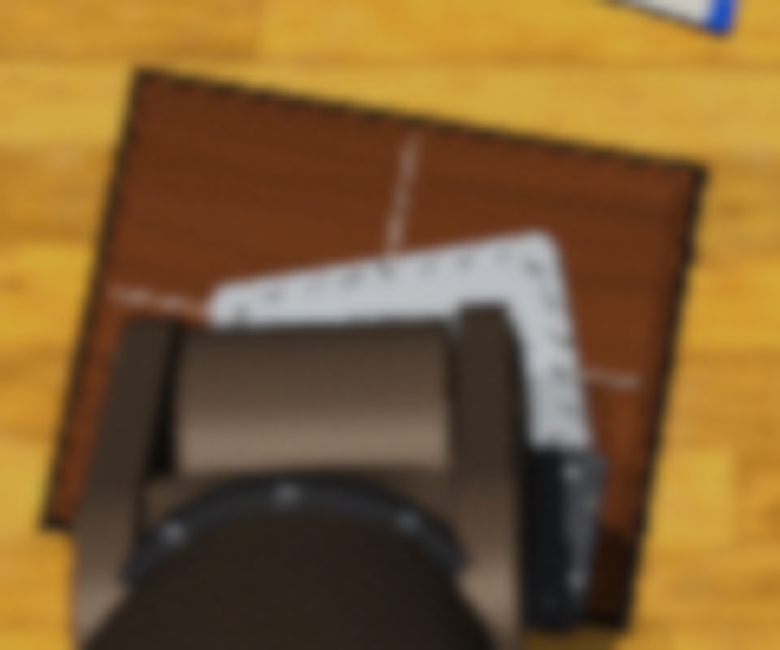

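Run:
```python
from h import *
c=load("w3.npz"); d=np.load("w3.npz")['d']; P=np.array([504.6,92.5,43.4]); Rm=R.from_euler('xyz',[-1.5708,0,1.4098]).as_matrix()
for v in (222,225,228,232,240,250):
  for u in (224,230,238,243,246,250,380,390,393,396,400,405,412,420):
    w=dep(c,u,v,d); t=Rm.T@(w-P); print(v,u,t.round(0),end=' | ')
  print()
```

```text
222 224 [-75.  22.  -1.] | 222 230 [-71.  24.  -1.] | 222 238 [-64.  22.  -1.] | 222 243 [-60.  23.  -1.] | 222 246 [-58.  23.  -1.] | 222 250 [-55.  24.  -1.] | 222 380 [47. 24. -1.] | 222 390 [54. 22. -1.] | 222 393 [56. 23. -1.] | 222 396 [59. 24. -1.] | 222 400 [62. 24. -1.] | 222 405 [66. 23. -1.] | 222 412 [71. 23. -1.] | 222 420 [78. 24. -1.] | 
225 224 [-75.  24.  -4.] | 225 230 [-71.  24.  -4.] | 225 238 [-64.  23.  -3.] | 225 243 [-49. -15.  11.] | 225 246 [-58.  22.  -3.] | 225 250 [-55.  23.  -3.] | 225 380 [46. 22. -3.] | 225 390 [52. 16. -1.] | 225 393 [54. 15. -1.] | 225 396 [58. 18. -2.] | 225 400 [ 51. -15.  11.] | 225 405 [66. 24. -4.] | 225 412 [72. 24. -4.] | 225 420 [78. 24. -4.] | 
228 224 [-76.  24.  -6.] | 228 230 [-71.  24.  -6.] | 228 238 [-51. -19.  10.] | 228 243 [-49. -16.   9.] | 228 246 [-48. -14.   8.] | 228 250 [-55.  24.  -6.] | 228 380 [45. 15. -3.] | 228 390 [52. 13. -2.] | 228 393 [54. 13. -2.] | 228 396 [ 48. -17.   9.] | 228 400 [ 49. -19.  10.] | 228 405 [66. 24. -6.] | 228 412 [72. 24. -6.] | 228 420 [78. 24. -6.] | 
232 224 [-76.  23.  -9.] |
[... 394 characters left out ...]
0 238 [-47. -33.   8.] | 240 243 [-47. -23.   4.] | 240 246 [-48. -16.   1.] | 240 250 [-56.  24. -16.] | 240 380 [ 45.  12. -11.] | 240 390 [ 52.  12. -11.] | 240 393 [ 55.  14. -12.] | 240 396 [ 48. -19.   2.] | 240 400 [ 47. -27.   6.] | 240 405 [ 48. -35.   9.] | 240 412 [ 51. -39.  11.] | 240 420 [ 56. -37.  10.] | 
250 224 [-49. -52.  11.] | 250 230 [-48. -47.   8.] | 250 238 [-48. -33.   2.] | 250 243 [-48. -24.  -2.] | 250 246 [-48. -18.  -5.] | 250 250 [-56.  23. -25.] | 250 380 [ 46.  14. -20.] | 250 390 [ 53.  13. -20.] | 250 393 [ 47. -16.  -6.] | 250 396 [ 48. -21.  -4.] | 250 400 [ 48. -28.  -1.] | 250 405 [ 48. -38.   4.] | 250 412 [ 48. -49.   9.] | 250 420 [ 51. -51.  10.] |
```

Run:
```python
from h import *
p,d=env.read_camera('side'); c=cam('side'); np.save('side3.npy',d)
P=np.array([504.6,92.5,43.4]); r=[-1.5708,0,1.4098]
print(proj(c,P))
q=p.copy()
for x in(-47.5,47.5,59.5):
  for y in (-59,-14,0,19): cv2.circle(q,tuple(int(round(a)) for a in proj(c,tool(P,r,[x,y,0]))),0,(0,0,255),-1)
crop(q,280,130,140,130,5,'pics/s3.png')
```

```text
[363.13587197 205.70112817]
```

View pics/s3.png

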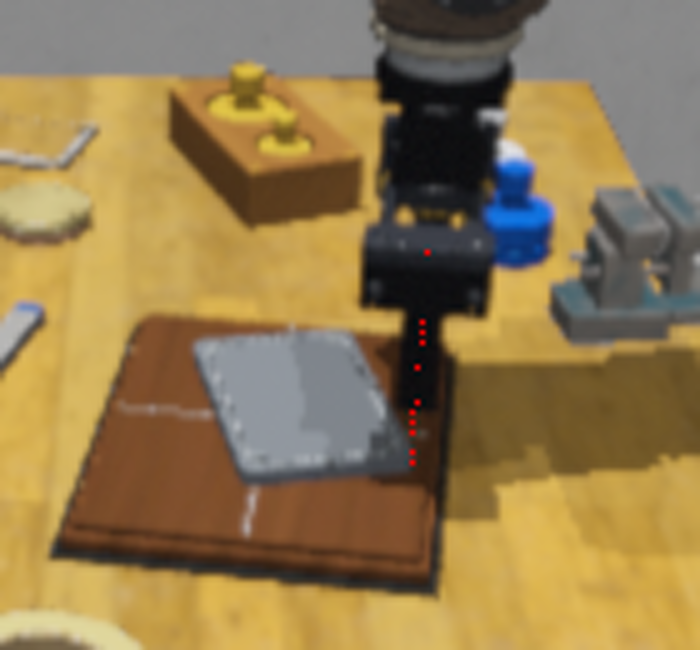

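Run:
```python
from h import *
for n,P,r in (("w3",[504.6,92.5,43.4],[-1.5708,0,1.4098]),("w1",[669.1,83.5,201.5],[-1.5708,0,1.4097])):
  c=load(n+".npz"); d=np.load(n+".npz")['d']; Rm=R.from_euler('xyz',r).as_matrix()
  f,cx,cy,e,M=c
  v,u=np.mgrid[200:262,180:460]; D=d[200:262,180:460]
  W=e+np.stack([(u-cx)/f,-(v-cy)/f,-np.ones_like(D)],-1)*D[...,None]@M.T
  W=e+(np.stack([(u-cx)/f,-(v-cy)/f,-np.ones_like(D)],-1)*D[...,None])@M.T
  T=(W-np.array(P))@Rm
  for s in(-1,1):
    m=(D>50)&(D<185)&(np.sign(T[...,0])==s)&(abs(T[...,0])<65)&(T[...,1]<8)
    t=T[m]; print(n,s,len(t),"y pct",np.percentile(t[:,1],[90,98,99.5,100]).round(1)); k=t[:,1]>np.percentile(t[:,1],97); print(" tip x",np.percentile(t[k,0],[2,50,98]).round(1)," z",np.percentile(t[k,2],[2,50,98]).round(1))
    for y0 in (-20,-30,-40): k=abs(t[:,1]-y0)<3; print("  y",y0,t[k,0].min().round(1),t[k,0].max().round(1),t[k,2].min().round(1),t[k,2].max().round(1))
```

```text
w3 -1 1122 y pct [-18.5 -13.4 -12.3 -11. ]
 tip x [-51.6 -47.7 -47.4]  z [-8.4  4.4 10.5]
  y -20 -52.6 -47.2 -11.3 10.9
  y -30 -54.1 -47.1 -8.1 10.9
  y -40 -55.6 -47.1 -3.0 11.1
w3 1 1123 y pct [-19.  -13.5 -12.7 -12.3]
 tip x [47.3 47.7 51.3]  z [-7.3  5.3 10.5]
  y -20 47.0 51.8 -11.2 11.1
  y -30 47.2 54.3 -7.5 10.8
  y -40 47.2 55.6 -2.5 11.0
w1 -1 1119 y pct [-18.5 -13.5 -12.4 -11.5]
 tip x [-51.2 -47.8 -47.3]  z [-7.5  4.5 11.4]
  y -20 -52.1 -47.2 -10.6 11.6
  y -30 -54.7 -47.1 -6.7 11.7
  y -40 -55.4 -47.1 -1.7 11.7
w1 1 1123 y pct [-18.5 -13.6 -12.6 -11.6]
 tip x [47.3 47.6 51.4]  z [-8.6  3.5 11.2]
  y -20 47.1 51.8 -11.2 11.5
  y -30 47.1 54.2 -6.8 11.6
  y -40 47.2 55.3 -2.4 11.9
```

Emit:
move_arm(rows=[{"tx":0,"ty":0,"tz":1.2,"rx":0,"ry":0,"rz":0,"grip":100},{"tx":0.1,"ty":0,"tz":1.2,"rx":0,"ry":0,"rz":0,"grip":100},{"tx":0.1,"ty":0.9,"tz":0,"rx":0,"ry":0,"rz":0,"grip":100},{"tx":0,"ty":0.9,"tz":0,"rx":0,"ry":0,"rz":0,"grip":100},{"tx":0,"ty":0.8,"tz":0,"rx":0,"ry":0,"rz":0,"grip":100},{"tx":0,"ty":0.5,"tz":0,"rx":0,"ry":0,"rz":0,"grip":100},{"tx":0,"ty":0,"tz":0,"rx":0,"ry":0,"rz":0,"grip":100},{"tx":0,"ty":0,"tz":0,"rx":0,"ry":0,"rz":0,"grip":100}])

```text
t: 4.4
eef_pos: [481.2, 98.3, 11.8]
tcp_rot: [-1.57, 0.0, 1.41]
ft_force: [0.2, -0.1, 0.4]
opening: 1.0
```

```bash
python3 snap.py w4 100 100 440 250 1.8; python3 -c "
from h import *
print(pose())"
```

```text
(4.4, array([481.2,  98.3,  11.8]), array([-1.5698e+00,  1.0000e-04,  1.4099e+00]), array([ 0.2, -0.1,  0.4]), 1.0)
[409.7 109.9 194.1]
(4.45, array([481.3,  98.3,  12.2]), array([-1.5705,  0.    ,  1.4099]), array([ 0.7, -0.3, -0.3]), 1.001)
```

View pics/w4c.png

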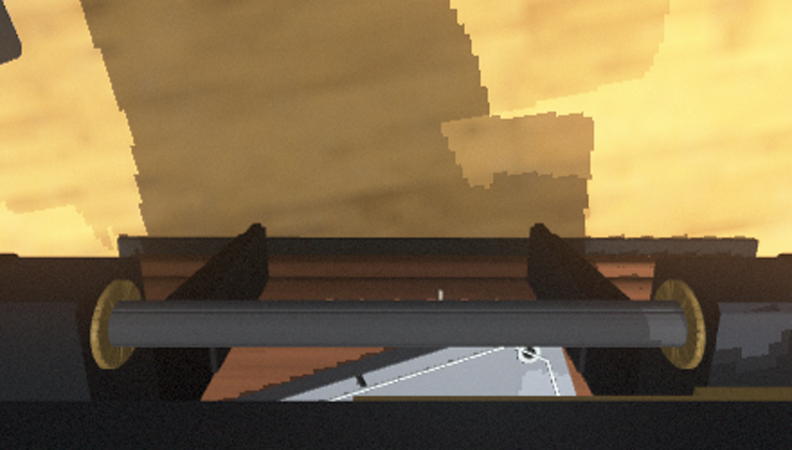

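Emit:
move_arm(rows=[{"tx":0,"ty":0,"tz":-0.5,"rx":0,"ry":0,"rz":0,"grip":100},{"tx":0,"ty":0,"tz":-0.5,"rx":0,"ry":0,"rz":0,"grip":100},{"tx":0,"ty":0,"tz":-0.4,"rx":0,"ry":0,"rz":0,"grip":100},{"tx":0,"ty":0,"tz":-0.4,"rx":0,"ry":0,"rz":0,"grip":100},{"tx":0,"ty":0,"tz":-0.4,"rx":0,"ry":0,"rz":0,"grip":100},{"tx":0,"ty":0,"tz":-0.4,"rx":0,"ry":0,"rz":0,"grip":100},{"tx":0,"ty":0,"tz":-0.4,"rx":0,"ry":0,"rz":0,"grip":100},{"tx":0,"ty":0,"tz":-0.3,"rx":0,"ry":0,"rz":0,"grip":100},{"tx":0,"ty":0,"tz":-0.2,"rx":0,"ry":0,"rz":0,"grip":100},{"tx":0,"ty":0,"tz":0,"rx":0,"ry":0,"rz":0,"grip":100}])

```text
t: 5.28
eef_pos: [516.2, 92.7, 12.4]
tcp_rot: [-1.571, -0.0, 1.41]
ft_force: [-0.8, 0.5, -0.1]
opening: 0.996
```

```bash
python3 snap.py w5 100 100 440 250 1.8; python3 -c "
from h import *
p,d=env.read_camera('top'); crop(p,225,160,120,100,6.5,'pics/t5.png')
print(pose())"
```

```text
(5.2833, array([516.2,  92.7,  12.4]), array([-1.5714e+00, -2.0000e-04,  1.4098e+00]), array([-0.8,  0.5, -0.1]), 0.996)
[444.4 104.3 194.6]
(5.3833, array([516.1,  92.7,  12.4]), array([-1.5718e+00, -2.0000e-04,  1.4097e+00]), array([-0. ,  0.3,  0.2]), 0.997)
```

View pics/w5c.png

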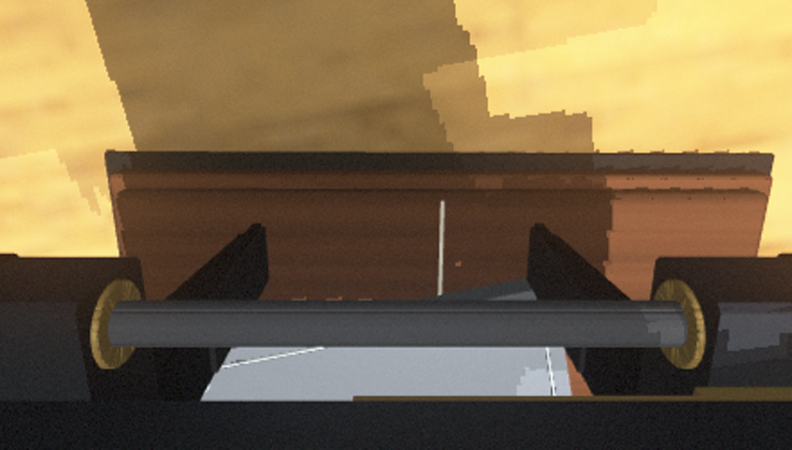

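View pics/t5.png

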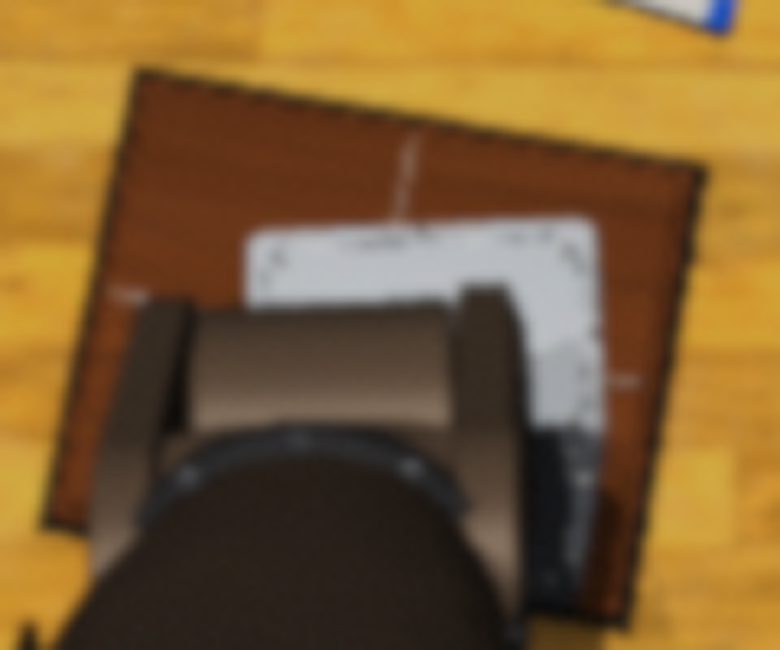

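Emit:
move_arm(rows=[{"tx":0,"ty":0,"tz":1.0,"rx":0,"ry":0,"rz":0,"grip":100},{"tx":0,"ty":-2.5,"tz":0.2,"rx":0,"ry":0,"rz":0,"grip":100},{"tx":0,"ty":-3.5,"tz":0,"rx":0,"ry":0,"rz":0,"grip":100},{"tx":0,"ty":-3.5,"tz":-0.2,"rx":0,"ry":0,"rz":0,"grip":100},{"tx":-1.4,"ty":-3.0,"tz":-2.1,"rx":0,"ry":0,"rz":0,"grip":100},{"tx":-1.4,"ty":-2.5,"tz":-2.1,"rx":0,"ry":0,"rz":0,"grip":100},{"tx":-1.4,"ty":-1,"tz":-2.1,"rx":0,"ry":0,"rz":0,"grip":100},{"tx":-1.4,"ty":0,"tz":-2.1,"rx":0,"ry":0.11,"rz":0,"grip":100},{"tx":0,"ty":0,"tz":0,"rx":0,"ry":0.121,"rz":0,"grip":100},{"tx":0,"ty":0,"tz":0,"rx":0,"ry":0.121,"rz":0,"grip":100}])

```text
t: 6.22
eef_pos: [579.8, 24.7, 172.2]
tcp_rot: [-1.571, -0.0, 1.051]
ft_force: [-0.8, 1.3, 0.1]
opening: 0.998
```

Emit:
move_arm(rows=[{"tx":0,"ty":0,"tz":0,"rx":0,"ry":0.121,"rz":0,"grip":100},{"tx":0,"ty":0,"tz":0,"rx":0,"ry":0.121,"rz":0,"grip":100},{"tx":0,"ty":0,"tz":0,"rx":0,"ry":0.121,"rz":0,"grip":100},{"tx":0,"ty":0,"tz":0,"rx":0,"ry":0.121,"rz":0,"grip":100},{"tx":0,"ty":0,"tz":0,"rx":0,"ry":0.121,"rz":0,"grip":100},{"tx":0,"ty":0,"tz":0,"rx":0,"ry":0.121,"rz":0,"grip":100},{"tx":0,"ty":0,"tz":0,"rx":0,"ry":0.121,"rz":0,"grip":100},{"tx":0,"ty":0,"tz":0,"rx":0,"ry":0.121,"rz":0,"grip":100},{"tx":0,"ty":0,"tz":0,"rx":0,"ry":0.121,"rz":0,"grip":100},{"tx":0,"ty":0,"tz":0,"rx":0,"ry":0.121,"rz":0,"grip":100}])

```text
t: 7.05
eef_pos: [579.1, 25.8, 172.2]
tcp_rot: [-1.571, 0.0, -0.158]
ft_force: [0.3, -0.6, 0.4]
opening: 0.997
```

```bash
python3 -c "
from h import *
print(pose())"; python3 snap.py w6 160 0 330 245 2.4;python3 -c "
from h import *
print(pose())"
```

```text
(7.05, array([579.1,  25.8, 172.2]), array([-1.5708e+00,  1.0000e-04, -1.5810e-01]), array([ 0.3, -0.6,  0.4]), 0.997)
(7.05, array([579.1,  25.8, 172.2]), array([-1.5708e+00,  1.0000e-04, -1.5810e-01]), array([ 0.3, -0.6,  0.4]), 0.997)
[591.   97.8 354.4]
(7.1, array([579.1,  25.8, 172.2]), array([-1.5708e+00,  1.0000e-04, -1.6710e-01]), array([-0.1, -0. , -0.7]), 0.998)
```

View pics/w6c.png

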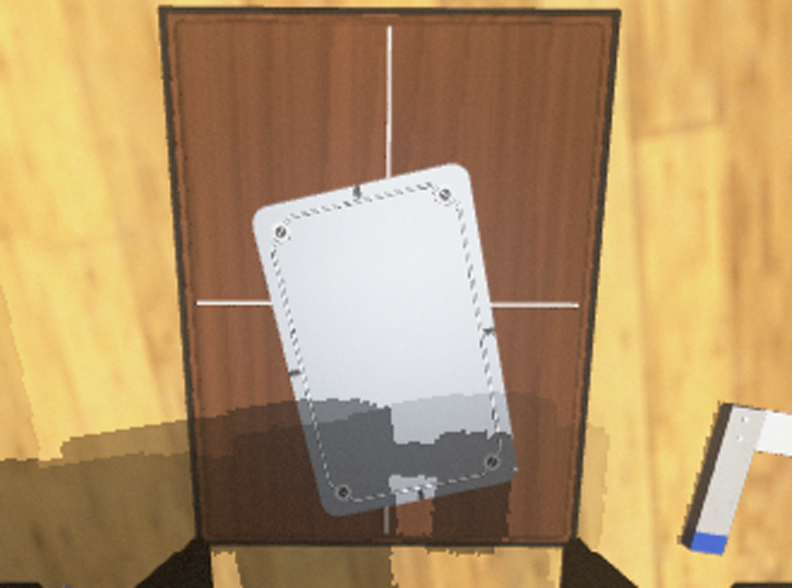

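```bash
cat >> h.py <<'E'
def meas(n,x0,y0,k,xl,yl,notch):
    """xl: pixels [-x end,+x end]; yl [-y,+y]; notch dict N(+y) E(+x) S W in crop px"""
    c=load(n+".npz"); f=lambda q,z:onz(c,x0+(q[0]+.5)/k-.5,y0+(q[1]+.5)/k-.5,z)[:2]
    ctr,ax,ay=frame([f(q,20) for q in xl],[f(q,20) for q in yl])
    a=(ax+ay)/2; ex=np.array([np.cos(a),np.sin(a)]); ey=np.array([-ex[1],ex[0]])
    N,E_,S,W=[f(q,30) for q in notch]
    c1=(N+S)/2;c2=(E_+W)/2; g=lambda v:np.round([v@ex,v@ey],1)
    print("board",ctr.round(1),np.degrees([ax,ay]).round(2))
    print("N-S ctr",g(c1-ctr),"E-W ctr",g(c2-ctr))
    print("yaw rel",np.degrees(np.arctan2(*((N-S)[::-1]))-np.pi/2-a).round(2),np.degrees(np.arctan2(*((E_-W)[::-1]))-a).round(2), "len",np.linalg.norm(N-S).round(1),np.linalg.norm(E_-W).round(1))
E
python3 -c "
from h import *
meas('w6',160,0,2.4,[(197,302),(578,305)],[(387,532),(389,27)],[(358,190),(488,331),(421,494),(294,372)])"
```

```text
board [591.9  96.6] [-9.51 -9.26]
N-S ctr [  1.7 -21.7] E-W ctr [  1.2 -22.1]
yaw rel 12.32 12.07 len 145.1 94.3
```

Emit:
move_arm(rows=[{"tx":0.1,"ty":1,"tz":-2.5,"rx":0,"ry":-0.005,"rz":0,"grip":60},{"tx":0,"ty":2,"tz":-2.5,"rx":0,"ry":0,"rz":0,"grip":60},{"tx":0,"ty":3,"tz":0,"rx":0,"ry":0,"rz":0,"grip":60},{"tx":0,"ty":3,"tz":0,"rx":0,"ry":0,"rz":0,"grip":60},{"tx":0,"ty":3,"tz":0,"rx":0,"ry":0,"rz":0,"grip":60},{"tx":0,"ty":2,"tz":0,"rx":0,"ry":0,"rz":0,"grip":60},{"tx":0,"ty":1,"tz":0,"rx":0,"ry":0,"rz":0,"grip":60},{"tx":0,"ty":0,"tz":0,"rx":0,"ry":0,"rz":0,"grip":60},{"tx":0,"ty":0,"tz":0,"rx":0,"ry":0,"rz":0,"grip":60}])

```text
t: 7.85
eef_pos: [573.3, -23.8, 22.8]
tcp_rot: [-1.571, 0.0, -0.146]
ft_force: [-0.1, 0.9, 0.5]
opening: 0.603
```

```bash
python3 -c "
from h import *
print(pose())"; python3 snap.py w7 100 50 440 250 1.8;python3 -c "
from h import *
print(pose())"
```

```text
(7.85, array([573.3, -23.8,  22.8]), array([-1.5707,  0.    , -0.1457]), array([-0.1,  0.9,  0.5]), 0.603)
(7.85, array([573.3, -23.8,  22.8]), array([-1.5707,  0.    , -0.1457]), array([-0.1,  0.9,  0.5]), 0.603)
[584.3  48.3 205. ]
(7.9, array([573.8, -23.9,  23.5]), array([-1.5707e+00, -1.4000e-03, -1.4600e-01]), array([-1.1, -0.1,  0.8]), 0.602)
```

View pics/w7c.png

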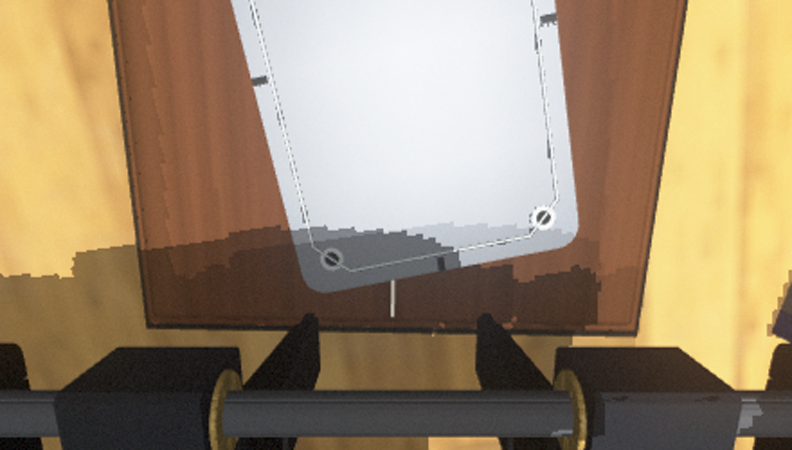

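Emit:
move_arm(rows=[{"tx":0,"ty":0.6,"tz":0,"rx":0,"ry":0.016,"rz":0,"grip":60},{"tx":0,"ty":0.55,"tz":0,"rx":0,"ry":0,"rz":0,"grip":60},{"tx":0,"ty":0,"tz":0.4,"rx":0,"ry":0,"rz":0,"grip":60},{"tx":0,"ty":0,"tz":0.4,"rx":0,"ry":0,"rz":0,"grip":60},{"tx":0,"ty":0,"tz":0.4,"rx":0,"ry":0,"rz":0,"grip":60},{"tx":0,"ty":0,"tz":0.4,"rx":0,"ry":0,"rz":0,"grip":60},{"tx":0,"ty":0,"tz":0.4,"rx":0,"ry":0,"rz":0,"grip":60},{"tx":0,"ty":0,"tz":0.4,"rx":0,"ry":0,"rz":0,"grip":60},{"tx":0,"ty":0,"tz":0.2,"rx":0,"ry":0,"rz":0,"grip":60},{"tx":0,"ty":0,"tz":0,"rx":0,"ry":0,"rz":0,"grip":60}])

```text
t: 8.73
eef_pos: [577.6, 2.3, 11.0]
tcp_rot: [-1.571, -0.0, -0.163]
ft_force: [-0.7, -1.3, -0.5]
opening: 0.6
```

```bash
python3 -c "
from h import *
print(pose())"; python3 snap.py w8 100 0 440 300 1.8;python3 -c "
from h import *
print(pose())"
```

```text
(8.7333, array([577.6,   2.3,  11. ]), array([-1.5706e+00, -1.0000e-04, -1.6250e-01]), array([-0.7, -1.3, -0.5]), 0.6)
(8.7333, array([577.6,   2.3,  11. ]), array([-1.5706e+00, -1.0000e-04, -1.6250e-01]), array([-0.7, -1.3, -0.5]), 0.6)
[589.8  74.2 193.2]
(8.7833, array([577.6,   2.1,  11. ]), array([-1.5706e+00, -3.0000e-04, -1.6270e-01]), array([-1. , -0.5, -0. ]), 0.598)
```

View pics/w8c.png

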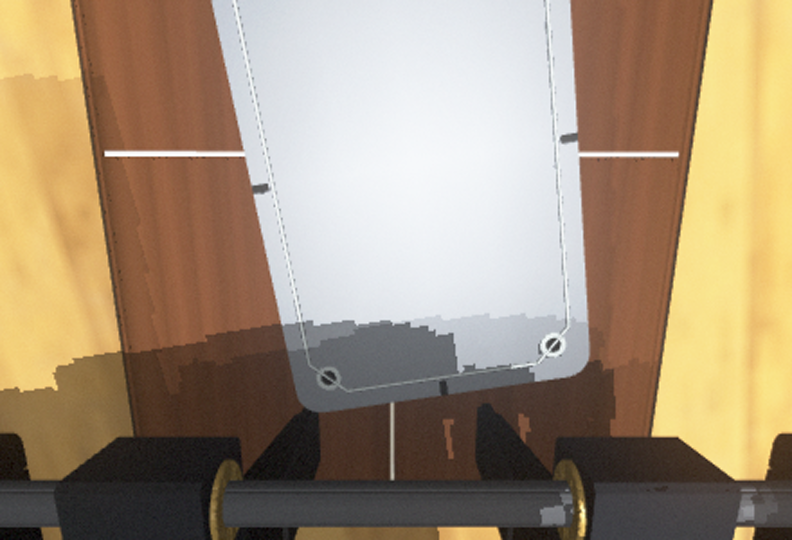

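```bash
cat >> h.py <<'E'
B=np.array([592.0,96.8]); BA=np.radians(-9.3); EX=np.array([np.cos(BA),np.sin(BA)]); EY=np.array([-EX[1],EX[0]])
def tb(n,x0,y0,k,q,z,b=B):
    c=load(n+".npz"); v=onz(c,x0+(q[0]+.5)/k-.5,y0+(q[1]+.5)/k-.5,z)[:2]-b; return np.round([v@EX,v@EY],1)
E
python3 -c "
from h import *
for nm,q,z in (('xl-',(106,154),20),('xl+',(678,155),20),('yl-',(392,478),20),('yl',(392,405),20),('W',(257,189),30),('E',(572,138),30),('S',(444,391),30)): print(nm,tb('w8',100,0,1.8,q,z))"
```

```text
xl- [-91.9  -0.3]
xl+ [91.8 -0.6]
yl- [  -0.5 -115.2]
yl [ -0.4 -85.7]
W [-41.6 -11.6]
E [54.   2.9]
S [ 17.5 -77. ]
```

Emit:
move_arm(rows=[{"tx":0,"ty":0,"tz":-1.0,"rx":0,"ry":0,"rz":0,"grip":60},{"tx":0,"ty":-3,"tz":0,"rx":0,"ry":0,"rz":0,"grip":60},{"tx":0,"ty":-3,"tz":0,"rx":0,"ry":0,"rz":0,"grip":100},{"tx":2.27,"ty":0,"tz":2.25,"rx":0,"ry":0,"rz":0,"grip":100},{"tx":2.27,"ty":0,"tz":2.25,"rx":0,"ry":0,"rz":0,"grip":100},{"tx":2.27,"ty":0,"tz":2.25,"rx":0,"ry":0,"rz":0,"grip":100},{"tx":2.27,"ty":0,"tz":2.25,"rx":0,"ry":0,"rz":0,"grip":100},{"tx":0,"ty":0,"tz":0,"rx":0,"ry":-0.121,"rz":0,"grip":100},{"tx":0,"ty":0,"tz":0,"rx":0,"ry":-0.121,"rz":0,"grip":100},{"tx":0,"ty":0,"tz":0,"rx":0,"ry":-0.121,"rz":0,"grip":100}])

```text
t: 9.62
eef_pos: [680.3, 65.5, 70.6]
tcp_rot: [-1.571, 0.0, 0.206]
ft_force: [-0.2, -0.0, 0.6]
opening: 0.997
```

Emit:
move_arm(rows=[{"tx":0,"ty":0,"tz":0,"rx":0,"ry":-0.121,"rz":0,"grip":100},{"tx":0,"ty":0,"tz":0,"rx":0,"ry":-0.121,"rz":0,"grip":100},{"tx":0,"ty":0,"tz":0,"rx":0,"ry":-0.121,"rz":0,"grip":100},{"tx":0,"ty":0,"tz":0,"rx":0,"ry":-0.121,"rz":0,"grip":100},{"tx":0,"ty":0,"tz":0,"rx":0,"ry":-0.121,"rz":0,"grip":100},{"tx":0,"ty":0,"tz":0,"rx":0,"ry":-0.121,"rz":0,"grip":100},{"tx":0,"ty":0,"tz":0,"rx":0,"ry":-0.121,"rz":0,"grip":100},{"tx":0,"ty":0,"tz":0,"rx":0,"ry":-0.121,"rz":0,"grip":100},{"tx":0,"ty":0,"tz":0,"rx":0,"ry":-0.121,"rz":0,"grip":100},{"tx":0,"ty":0,"tz":0,"rx":0,"ry":-0.121,"rz":0,"grip":100}])

```text
t: 10.45
eef_pos: [680.2, 65.0, 70.9]
tcp_rot: [-1.571, -0.0, 1.415]
ft_force: [1.1, -1.1, 0.3]
opening: 1.0
```

```bash
cat >> h.py <<'E'
def bp():
    t,p,r,f,o=pose(); v=p[:2]-B; print("t",round(t,2),"board",np.round([v@EX,v@EY],1),"z",p[2],"yaw rel deg",round(np.degrees(r[2])+9.3,2),"F",f,"open",o)
E
python3 snap.py w9 100 0 440 300 1.8;python3 -c "
from h import *
bp()"
```

```text
(10.45, array([680.2,  65. ,  70.9]), array([-1.5710e+00, -2.0000e-04,  1.4155e+00]), array([ 1.1, -1.1,  0.3]), 1.0)
[608.4  76.1 253.1]
t 10.5 board [ 92.2 -17.1] z 71.0 yaw rel deg 90.91 F [-0.  -0.2 -0.6] open 0.999
```

View pics/w9c.png

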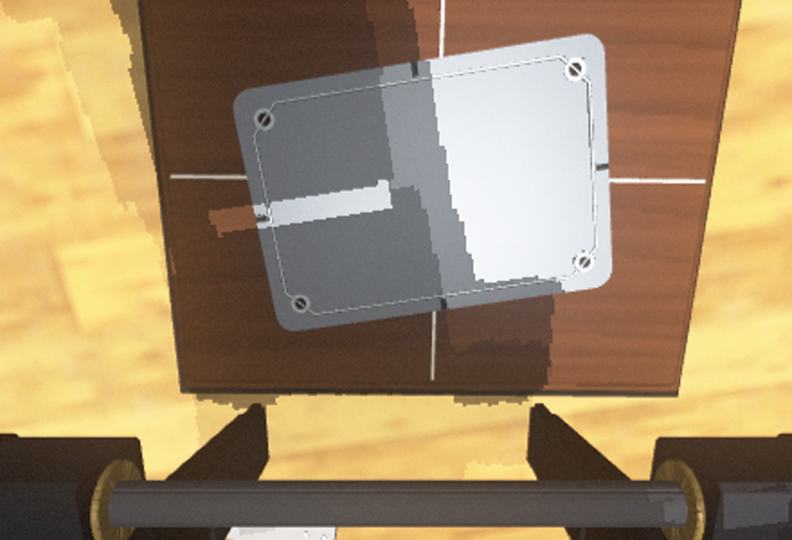

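Emit:
move_arm(rows=[{"tx":0.3,"ty":2,"tz":0,"rx":0,"ry":0.015,"rz":0,"grip":100},{"tx":0,"ty":2,"tz":0,"rx":0,"ry":0,"rz":0,"grip":100},{"tx":0,"ty":1.5,"tz":0,"rx":0,"ry":0,"rz":0,"grip":100},{"tx":0,"ty":0.4,"tz":0.4,"rx":0,"ry":0,"rz":0,"grip":100},{"tx":0,"ty":0,"tz":0.6,"rx":0,"ry":0,"rz":0,"grip":100},{"tx":0,"ty":0,"tz":0.4,"rx":0,"ry":0,"rz":0,"grip":100},{"tx":0,"ty":0,"tz":0.4,"rx":0,"ry":0,"rz":0,"grip":100},{"tx":0,"ty":0,"tz":0.4,"rx":0,"ry":0,"rz":0,"grip":100},{"tx":0,"ty":0,"tz":0.4,"rx":0,"ry":0,"rz":0,"grip":100}])

```text
t: 11.25
eef_pos: [655.3, 73.3, 13.1]
tcp_rot: [-1.573, -0.0, 1.395]
ft_force: [2.5, -1.7, 1.8]
opening: 0.998
```

```bash
python3 snap.py w10 100 0 440 300 1.8;python3 -c "
from h import *
bp()"
```

```text
(11.25, array([655.3,  73.3,  13.1]), array([-1.5732e+00, -3.0000e-04,  1.3950e+00]), array([ 2.5, -1.7,  1.8]), 0.998)
[583.4  86.  195.1]
t 11.3 board [ 65.5 -12.9] z 12.9 yaw rel deg 89.23 F [ 1.  -0.5  0.7] open 0.998
```

View pics/w10c.png

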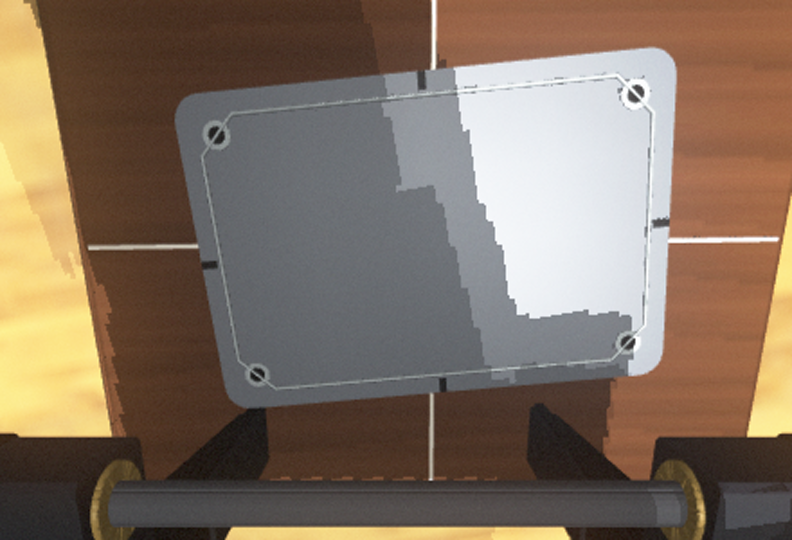

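```bash
python3 -c "
from h import *
meas('w10',100,0,1.8,[(433,10),(431,478)],[(88,248),(778,240)],[(661,223),(443,385),(208,265),(422,79)])"
```

```text
board [591.9  96.5] [-9.3  -9.44]
N-S ctr [-0.3 -0.6] E-W ctr [-0.4 -0.3]
yaw rel 4.46 4.38 len 145.3 95.2
```

Emit:
move_arm(rows=[{"tx":0,"ty":0,"tz":0.2,"rx":0,"ry":-0.014,"rz":0,"grip":100},{"tx":0,"ty":0,"tz":0.3,"rx":0,"ry":0,"rz":0,"grip":100},{"tx":0,"ty":0,"tz":0.3,"rx":0,"ry":0,"rz":0,"grip":100},{"tx":0,"ty":0,"tz":0.2,"rx":0,"ry":0,"rz":0,"grip":100},{"tx":0,"ty":0,"tz":0.1,"rx":0,"ry":0,"rz":0,"grip":100},{"tx":0,"ty":0,"tz":0.1,"rx":0,"ry":0,"rz":0,"grip":100},{"tx":0,"ty":0,"tz":0,"rx":0,"ry":0,"rz":0,"grip":100}])

```text
t: 11.88
eef_pos: [643.1, 75.5, 12.0]
tcp_rot: [-1.571, -0.0, 1.409]
ft_force: [2.5, -1.3, 1.6]
opening: 1.0
```

```bash
python3 snap.py w11 100 0 440 300 1.8;python3 -c "
from h import *
bp()"
```

```text
(11.8833, array([643.1,  75.5,  12. ]), array([-1.5710e+00, -3.0000e-04,  1.4087e+00]), array([ 2.5, -1.3,  1.6]), 1.0)
[571.4  87.1 194.2]
t 11.93 board [ 53.9 -12.8] z 12.0 yaw rel deg 90.01 F [2.2 0.6 2.8] open 1.0
```

View pics/w11c.png

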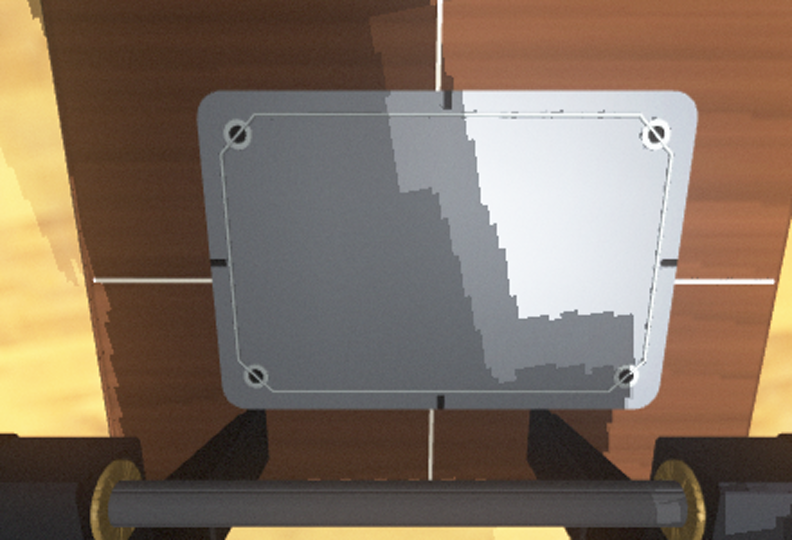

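```bash
python3 -c "
from h import *
meas('w11',100,0,1.8,[(439.5,10),(431,478)],[(93,280),(774,282)],[(669,263),(441,402),(218,263),(448,101)])"
```

```text
board [591.8  96.9] [-9.24 -9.47]
N-S ctr [-6.8  2. ] E-W ctr [-6.8  2.2]
yaw rel 0.05 0.09 len 144.9 94.6
```

Emit:
move_arm(rows=[{"tx":0,"ty":0,"tz":-0.8,"rx":0,"ry":0,"rz":0,"grip":100},{"tx":0,"ty":-2.5,"tz":0,"rx":0,"ry":0,"rz":0,"grip":100},{"tx":0.3,"ty":-2.5,"tz":0,"rx":0,"ry":0,"rz":0,"grip":100},{"tx":0.3,"ty":0,"tz":3.6,"rx":0,"ry":0,"rz":0,"grip":100},{"tx":0.3,"ty":0,"tz":3.6,"rx":0,"ry":0,"rz":0,"grip":100},{"tx":0.3,"ty":0,"tz":3.6,"rx":0,"ry":0,"rz":0,"grip":100},{"tx":0.3,"ty":0,"tz":3.6,"rx":0,"ry":0,"rz":0,"grip":100},{"tx":0,"ty":0,"tz":0,"rx":0,"ry":0,"rz":0,"grip":100}])

```text
t: 12.6
eef_pos: [504.8, 113.1, 61.5]
tcp_rot: [-1.564, 0.001, 1.41]
ft_force: [1.9, 0.4, 0.9]
opening: 0.999
```

```bash
python3 -c "
from h import *
bp()
p,d=env.read_camera('top'); crop(p,225,160,120,100,6.5,'pics/t12.png'); bp()"
```

```text
t 12.6 board [-88.7   2. ] z 61.5 yaw rel deg 90.11 F [1.9 0.4 0.9] open 0.999
t 12.65 board [-85.1   2.3] z 61.9 yaw rel deg 90.11 F [ 0.9 -1.   0.7] open 0.997
```

Emit:
move_arm(rows=[{"tx":0,"ty":2.5,"tz":0,"rx":0,"ry":0,"rz":0,"grip":100},{"tx":0,"ty":2.0,"tz":0,"rx":0,"ry":0,"rz":0,"grip":100},{"tx":0,"ty":0.5,"tz":0,"rx":0,"ry":0,"rz":0,"grip":100},{"tx":0,"ty":0,"tz":0,"rx":0,"ry":0,"rz":0,"grip":100}])

```text
t: 12.98
eef_pos: [511.3, 111.9, 10.6]
tcp_rot: [-1.568, 0.001, 1.409]
ft_force: [0.3, 0.1, 0.4]
opening: 1.0
```

```bash
python3 -c "
from h import *
bp()"
```

```text
t 12.98 board [-82.1   1.9] z 10.6 yaw rel deg 90.01 F [0.3 0.1 0.4] open 1.0
```

Emit:
move_arm(rows=[{"tx":0,"ty":-0.1,"tz":-0.5,"rx":0,"ry":0,"rz":0,"grip":100},{"tx":0,"ty":0,"tz":-0.4,"rx":0,"ry":0,"rz":0,"grip":100},{"tx":0,"ty":0,"tz":-0.3,"rx":0,"ry":0,"rz":0,"grip":100},{"tx":0,"ty":0,"tz":-0.3,"rx":0,"ry":0,"rz":0,"grip":100},{"tx":0,"ty":0,"tz":-0.2,"rx":0,"ry":0,"rz":0,"grip":100},{"tx":0,"ty":0,"tz":-0.2,"rx":0,"ry":0,"rz":0,"grip":100},{"tx":0,"ty":0,"tz":-0.15,"rx":0,"ry":0,"rz":0,"grip":100},{"tx":0,"ty":0,"tz":0,"rx":0,"ry":0,"rz":0,"grip":100},{"tx":0,"ty":0,"tz":0,"rx":0,"ry":0,"rz":0,"grip":100}])

```text
t: 13.73
eef_pos: [531.6, 108.8, 13.0]
tcp_rot: [-1.571, -0.0, 1.409]
ft_force: [-2.6, 0.5, 3.3]
opening: 0.999
```

```bash
python3 -c "
from h import *
bp()"
```

```text
t 13.73 board [-61.5   2.1] z 13.0 yaw rel deg 90.03 F [-2.6  0.5  3.3] open 0.999
```

Emit:
move_arm(rows=[{"tx":0,"ty":0,"tz":-0.07,"rx":0,"ry":0,"rz":0,"grip":100},{"tx":0,"ty":0,"tz":0,"rx":0,"ry":0,"rz":0,"grip":100},{"tx":0,"ty":0,"tz":0.8,"rx":0,"ry":0,"rz":0,"grip":100},{"tx":0,"ty":-2.5,"tz":0,"rx":0,"ry":0,"rz":0,"grip":100},{"tx":0,"ty":-3.0,"tz":0,"rx":0,"ry":0,"rz":0,"grip":100},{"tx":0,"ty":-3.0,"tz":0,"rx":0,"ry":0.12,"rz":0,"grip":100},{"tx":0,"ty":0,"tz":0,"rx":0,"ry":0.121,"rz":0,"grip":100},{"tx":0,"ty":0,"tz":0,"rx":0,"ry":0.121,"rz":0,"grip":100},{"tx":0,"ty":0,"tz":0,"rx":0,"ry":0.121,"rz":0,"grip":100},{"tx":0,"ty":0,"tz":0,"rx":0,"ry":0.121,"rz":0,"grip":100}])

```text
t: 14.57
eef_pos: [524.6, 110.1, 98.2]
tcp_rot: [-1.572, -0.002, 0.799]
ft_force: [-0.0, -0.1, 0.2]
opening: 1.0
```

Emit:
move_arm(rows=[{"tx":0,"ty":0,"tz":0,"rx":0,"ry":0.121,"rz":0,"grip":100},{"tx":0,"ty":0,"tz":0,"rx":0,"ry":0.121,"rz":0,"grip":100},{"tx":0,"ty":0,"tz":0,"rx":0,"ry":0.121,"rz":0,"grip":100},{"tx":0,"ty":0,"tz":0,"rx":0,"ry":0.121,"rz":0,"grip":100},{"tx":0,"ty":0,"tz":0,"rx":0,"ry":0.121,"rz":0,"grip":100},{"tx":0,"ty":0,"tz":0,"rx":0,"ry":0.121,"rz":0,"grip":100},{"tx":0,"ty":0,"tz":0,"rx":0,"ry":0.121,"rz":0,"grip":100},{"tx":0,"ty":0,"tz":0,"rx":0,"ry":0.121,"rz":0,"grip":100},{"tx":0,"ty":0,"tz":0,"rx":0,"ry":0,"rz":0,"grip":100}])

```text
t: 15.32
eef_pos: [524.5, 110.0, 97.9]
tcp_rot: [-1.57, -0.001, -0.169]
ft_force: [-0.6, -0.2, 0.3]
opening: 0.998
```

```bash
python3 -c "
from h import *
bp()"
```

```text
t 15.32 board [-68.7   2.1] z 97.9 yaw rel deg -0.36 F [-0.6 -0.2  0.3] open 0.998
```

Emit:
move_arm(rows=[{"tx":2.29,"ty":-1,"tz":-2.57,"rx":0,"ry":-0.006,"rz":0,"grip":100},{"tx":2.29,"ty":-1.5,"tz":-2.57,"rx":0,"ry":0,"rz":0,"grip":100},{"tx":2.29,"ty":-1.5,"tz":-2.56,"rx":0,"ry":0,"rz":0,"grip":100},{"tx":0,"ty":-1,"tz":0,"rx":0,"ry":0,"rz":0,"grip":60},{"tx":0,"ty":0,"tz":0,"rx":0,"ry":0,"rz":0,"grip":60},{"tx":0,"ty":0,"tz":0,"rx":0,"ry":0,"rz":0,"grip":60}])

```text
t: 15.82
eef_pos: [579.7, 23.2, 147.8]
tcp_rot: [-1.571, -0.001, -0.155]
ft_force: [0.0, 0.1, -0.4]
opening: 0.847
```

```bash
python3 snap.py w13 180 0 280 245 2.4;python3 -c "
from h import *
bp()"
```

```text
(15.8167, array([579.7,  23.2, 147.8]), array([-1.5706e+00, -5.0000e-04, -1.5490e-01]), array([ 0. ,  0.1, -0.4]), 0.847)
[591.2  95.2 330. ]
t 15.87 board [ -0.8 -74.2] z 147.4 yaw rel deg 0.44 F [-0.6 -0.5 -0.6] open 0.804
```

View pics/w13c.png

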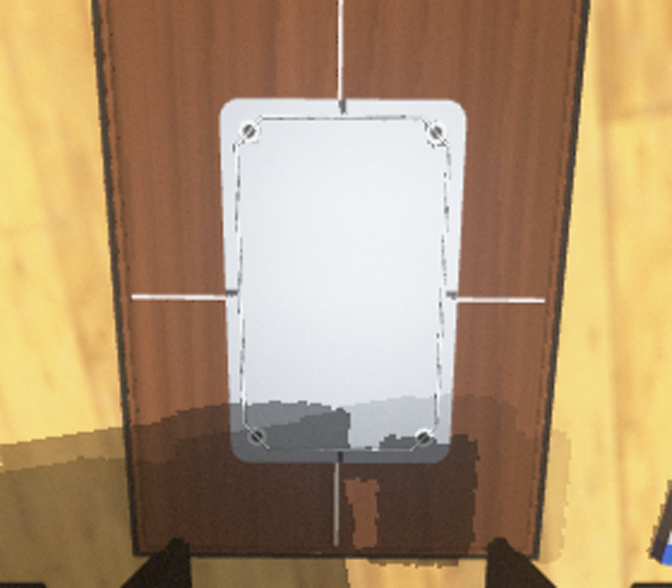

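```bash
python3 -c "
from h import *
p=cv2.imread('pics/w13.png')
q=[p[30:90,290:350],p[95:155,245:305],p[95:155,340:400],p[170:230,290:350]]
q=[cv2.resize(a,(300,300),interpolation=cv2.INTER_CUBIC) for a in q]
cv2.imwrite('pics/w13n.png',np.vstack([np.hstack(q[:2]),np.hstack(q[2:])]))
meas('w13',180,0,2.4,[(133,297),(544,300)],[(337,545),(340.5,5)],[(343,106),(452,296),(340,456),(231,293)])"
```

```text
board [592.   96.4] [-9.29 -9.26]
N-S ctr [1.2 2.5] E-W ctr [1.3 1.6]
yaw rel -0.05 -0.36 len 144.5 95.3
```

View pics/w13n.png

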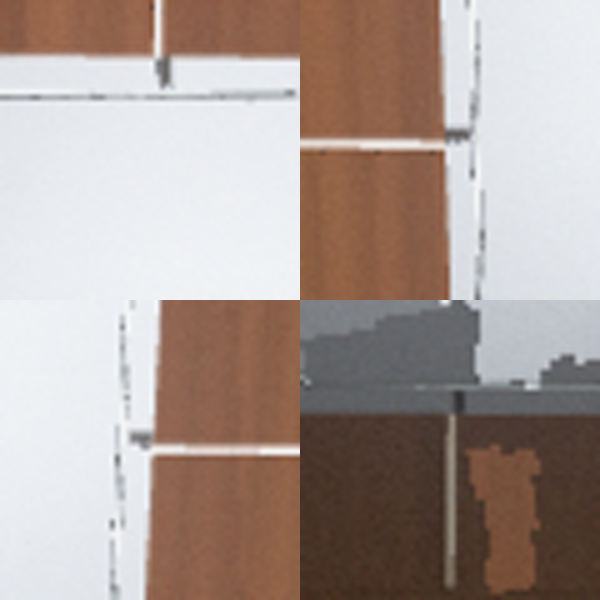

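Emit:
move_arm(rows=[{"tx":0.05,"ty":1,"tz":3.5,"rx":0,"ry":0.007,"rz":0,"grip":60},{"tx":0.05,"ty":1,"tz":3.5,"rx":0,"ry":0,"rz":0,"grip":60},{"tx":0.05,"ty":1,"tz":3.5,"rx":0,"ry":0,"rz":0,"grip":60},{"tx":0.05,"ty":1,"tz":3.5,"rx":0,"ry":0,"rz":0,"grip":60},{"tx":0,"ty":0.5,"tz":3.5,"rx":0,"ry":0,"rz":0,"grip":60},{"tx":0,"ty":2.5,"tz":0,"rx":0,"ry":0,"rz":0,"grip":60},{"tx":0,"ty":2.5,"tz":0,"rx":0,"ry":0,"rz":0,"grip":60},{"tx":0,"ty":2.5,"tz":0,"rx":0,"ry":0,"rz":0,"grip":60},{"tx":0,"ty":0,"tz":0,"rx":0,"ry":0,"rz":0,"grip":60},{"tx":0,"ty":0,"tz":0,"rx":0,"ry":0,"rz":0,"grip":60}])

```text
t: 16.7
eef_pos: [608.9, 196.1, 26.7]
tcp_rot: [-1.572, 0.003, -0.162]
ft_force: [0.2, 0.5, 0.8]
opening: 0.601
```

```bash
python3 -c "
from h import *
bp()"
```

```text
t 16.7 board [  0.6 100.7] z 26.7 yaw rel deg 0.01 F [0.2 0.5 0.8] open 0.601
```

Emit:
move_arm(rows=[{"tx":0.05,"ty":0.8,"tz":0,"rx":0,"ry":0,"rz":0,"grip":60},{"tx":0,"ty":0.6,"tz":0,"rx":0,"ry":0,"rz":0,"grip":60},{"tx":0,"ty":0,"tz":-0.4,"rx":0,"ry":0,"rz":0,"grip":60},{"tx":0,"ty":0,"tz":-0.3,"rx":0,"ry":0,"rz":0,"grip":60},{"tx":0,"ty":0,"tz":-0.2,"rx":0,"ry":0,"rz":0,"grip":60},{"tx":0,"ty":0,"tz":-0.15,"rx":0,"ry":0,"rz":0,"grip":60},{"tx":0,"ty":0,"tz":-0.15,"rx":0,"ry":0,"rz":0,"grip":60},{"tx":0,"ty":0,"tz":-0.1,"rx":0,"ry":0,"rz":0,"grip":60},{"tx":0,"ty":0,"tz":0,"rx":0,"ry":0,"rz":0,"grip":60},{"tx":0,"ty":0,"tz":0,"rx":0,"ry":0,"rz":0,"grip":60}])

```text
t: 17.53
eef_pos: [608.9, 182.6, 14.2]
tcp_rot: [-1.571, -0.001, -0.164]
ft_force: [1.2, 0.6, 1.5]
opening: 0.603
```

```bash
python3 -c "
from h import *
bp(); bp()"
```

```text
t 17.53 board [ 2.8 87.4] z 14.2 yaw rel deg -0.09 F [1.2 0.6 1.5] open 0.603
t 17.53 board [ 2.8 87.4] z 14.2 yaw rel deg -0.09 F [1.2 0.6 1.5] open 0.603
```

Emit:
move_arm(rows=[{"tx":0,"ty":0,"tz":-0.06,"rx":0,"ry":0,"rz":0,"grip":60},{"tx":0,"ty":0,"tz":0,"rx":0,"ry":0,"rz":0,"grip":60},{"tx":0,"ty":0,"tz":0.8,"rx":0,"ry":0,"rz":0,"grip":60},{"tx":0,"ty":-3,"tz":0,"rx":0,"ry":0,"rz":0,"grip":60},{"tx":0,"ty":-3,"tz":0,"rx":0,"ry":0,"rz":0,"grip":100},{"tx":2.05,"ty":0,"tz":-2.4,"rx":0,"ry":-0.12,"rz":0,"grip":100},{"tx":2.37,"ty":0,"tz":-2.1,"rx":0,"ry":-0.12,"rz":0,"grip":100},{"tx":2.57,"ty":0,"tz":-1.75,"rx":0,"ry":-0.12,"rz":0,"grip":100},{"tx":2.78,"ty":0,"tz":-1.4,"rx":0,"ry":-0.12,"rz":0,"grip":100},{"tx":0,"ty":0,"tz":0,"rx":0,"ry":-0.12,"rz":0,"grip":100}])

```text
t: 18.37
eef_pos: [709.8, 114.7, 73.6]
tcp_rot: [-1.572, -0.002, 0.439]
ft_force: [1.3, 0.2, 0.5]
opening: 0.957
```

Emit:
move_arm(rows=[{"tx":0,"ty":0,"tz":0,"rx":0,"ry":-0.121,"rz":0,"grip":100},{"tx":0,"ty":0,"tz":0,"rx":0,"ry":-0.121,"rz":0,"grip":100},{"tx":0,"ty":0,"tz":0,"rx":0,"ry":-0.121,"rz":0,"grip":100},{"tx":0,"ty":0,"tz":0,"rx":0,"ry":-0.121,"rz":0,"grip":100},{"tx":0,"ty":0,"tz":0,"rx":0,"ry":-0.121,"rz":0,"grip":100},{"tx":0,"ty":0,"tz":0,"rx":0,"ry":-0.121,"rz":0,"grip":100},{"tx":0,"ty":0,"tz":0,"rx":0,"ry":-0.121,"rz":0,"grip":100},{"tx":0,"ty":0,"tz":0,"rx":0,"ry":-0.121,"rz":0,"grip":100},{"tx":0,"ty":0,"tz":0,"rx":0,"ry":0,"rz":0,"grip":100}])

```text
t: 19.12
eef_pos: [705.6, 117.3, 73.5]
tcp_rot: [-1.57, 0.001, 1.41]
ft_force: [-0.3, -0.5, -0.3]
opening: 0.999
```

```bash
python3 -c "
from h import *
bp(); bp()"
```

```text
t 19.12 board [108.8  38.6] z 73.5 yaw rel deg 90.08 F [-0.3 -0.5 -0.3] open 0.999
t 19.12 board [108.8  38.6] z 73.5 yaw rel deg 90.08 F [-0.3 -0.5 -0.3] open 0.999
```

Emit:
move_arm(rows=[{"tx":-1.9,"ty":1,"tz":1.4,"rx":0,"ry":0,"rz":0,"grip":100},{"tx":-1.9,"ty":1,"tz":1.4,"rx":0,"ry":0,"rz":0,"grip":100},{"tx":0,"ty":2,"tz":0.2,"rx":0,"ry":0,"rz":0,"grip":100},{"tx":0,"ty":2,"tz":0,"rx":0,"ry":0,"rz":0,"grip":100},{"tx":0,"ty":0,"tz":0,"rx":0,"ry":0,"rz":0,"grip":100},{"tx":0,"ty":0,"tz":0,"rx":0,"ry":0,"rz":0,"grip":100}])

```text
t: 19.62
eef_pos: [669.6, 84.6, 13.3]
tcp_rot: [-1.569, 0.0, 1.401]
ft_force: [-0.2, -0.7, 0.8]
opening: 1.001
```

```bash
python3 snap.py w14 100 0 440 300 1.8;python3 -c "
from h import *
bp()"
```

```text
(19.6167, array([669.6,  84.6,  13.3]), array([-1.5688e+00,  4.0000e-04,  1.4013e+00]), array([-0.2, -0.7,  0.8]), 1.001)
[598.4  96.8 195.6]
t 19.67 board [79.1  0.7] z 14.3 yaw rel deg 89.64 F [-0.3  0.8 -0.4] open 1.0
```

View pics/w14c.png

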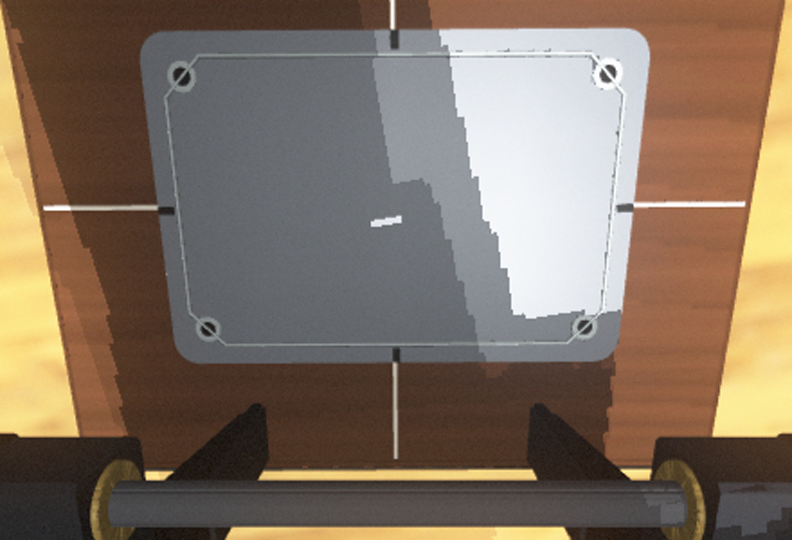

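```bash
python3 -c "
from h import *
p=cv2.imread('pics/w14.png')
for i,(x,y) in enumerate([(295,0),(165,90),(430,90),(295,180)]):pass
q=[p[0:50,295:345],p[90:140,170:220],p[90:140,425:475],p[180:230,295:345]]
q=[cv2.resize(a,(300,300),interpolation=cv2.INTER_CUBIC) for a in q]
cv2.imwrite('pics/w14n.png',np.vstack([np.hstack(q[:2]),np.hstack(q[2:])]))
meas('w14',100,0,1.8,[(392.5,5),(396,457)],[(45,208.5),(745,204)],[(625,208),(396,355),(166,211),(394,39)])"
```

```text
board [591.8  96.8] [-9.36 -9.37]
N-S ctr [1.4 0.5] E-W ctr [1.3 0.4]
yaw rel 0.0 -0.05 len 144.8 94.9
```

View pics/w14n.png

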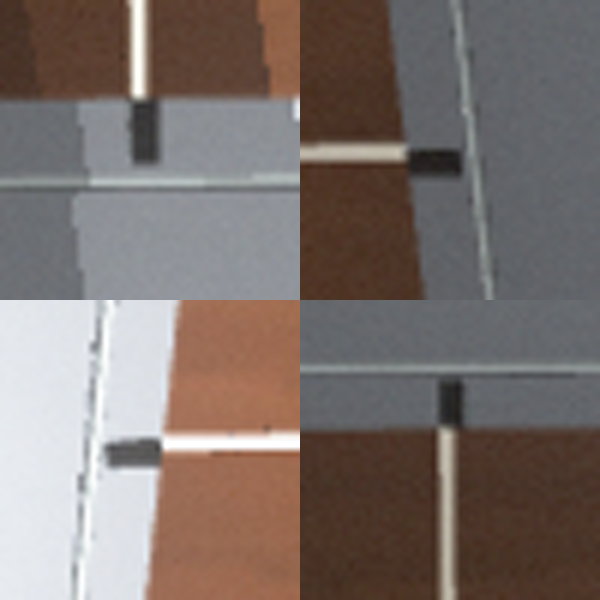

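Emit:
move_arm(rows=[{"tx":0,"ty":0.2,"tz":0.5,"rx":0,"ry":-0.006,"rz":0,"grip":100},{"tx":0,"ty":0,"tz":0.4,"rx":0,"ry":0,"rz":0,"grip":100},{"tx":0,"ty":0,"tz":0.3,"rx":0,"ry":0,"rz":0,"grip":100},{"tx":0,"ty":0,"tz":0.2,"rx":0,"ry":0,"rz":0,"grip":100},{"tx":0,"ty":0,"tz":0.15,"rx":0,"ry":0,"rz":0,"grip":100},{"tx":0,"ty":0,"tz":0.1,"rx":0,"ry":0,"rz":0,"grip":100},{"tx":0,"ty":0,"tz":0.1,"rx":0,"ry":0,"rz":0,"grip":100},{"tx":0,"ty":0,"tz":0,"rx":0,"ry":0,"rz":0,"grip":100},{"tx":0,"ty":0,"tz":0,"rx":0,"ry":0,"rz":0,"grip":100}])

```text
t: 20.42
eef_pos: [653.1, 87.3, 12.2]
tcp_rot: [-1.572, -0.0, 1.41]
ft_force: [2.4, 0.4, 1.5]
opening: 1.002
```

```bash
python3 snap.py w15 100 0 440 300 1.8;python3 -c "
from h import *
bp()"
```

```text
(20.4167, array([653.1,  87.3,  12.2]), array([-1.5716e+00, -3.0000e-04,  1.4099e+00]), array([2.4, 0.4, 1.5]), 1.002)
[581.3  98.9 194.3]
t 20.47 board [61.8  0.6] z 12.1 yaw rel deg 90.08 F [ 1.  -0.   1.9] open 1.003
```

View pics/w15c.png

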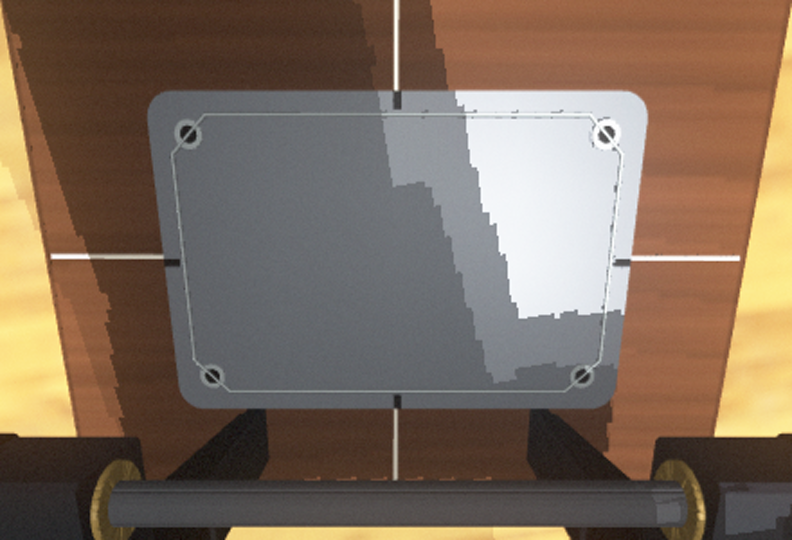

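```bash
python3 -c "
from h import *
meas('w15',100,0,1.8,[(396.5,5),(395.5,478)],[(52,256.5),(739,258.5)],[(621,262.5),(397.5,401),(172,262),(397.5,100)])"
```

```text
board [591.8  96.8] [-9.4 -9.4]
N-S ctr [0.9 0.2] E-W ctr [0.8 0.5]
yaw rel 0.1 0.17 len 144.3 94.6
```

Emit:
move_arm(rows=[{"tx":0,"ty":0,"tz":0.05,"rx":0,"ry":0,"rz":0,"grip":100},{"tx":0,"ty":0,"tz":0.04,"rx":0,"ry":0,"rz":0,"grip":100},{"tx":0,"ty":0,"tz":0,"rx":0,"ry":0,"rz":0,"grip":100},{"tx":0,"ty":0,"tz":-0.8,"rx":0,"ry":0,"rz":0,"grip":100},{"tx":0,"ty":-2.5,"tz":-1,"rx":0,"ry":0,"rz":0,"grip":100},{"tx":0,"ty":-2.5,"tz":-1,"rx":0,"ry":0,"rz":0,"grip":100},{"tx":0,"ty":-2,"tz":0,"rx":0,"ry":0,"rz":0,"grip":100},{"tx":0,"ty":0,"tz":0,"rx":0,"ry":0,"rz":0,"grip":100}])

```text
t: 21.13
eef_pos: [681.4, 82.9, 85.6]
tcp_rot: [-1.575, -0.001, 1.41]
ft_force: [0.3, 0.1, 0.5]
opening: 0.999
```

```bash
python3 snap.py w16 100 0 440 300 1.8;python3 -c "
from h import *
bp()
p=cv2.imread('pics/w16.png'); crop(p,170,0,280,210,2.8,'pics/w16d.png')"
```

```text
(21.1333, array([681.4,  82.9,  85.6]), array([-1.5751e+00, -9.0000e-04,  1.4099e+00]), array([0.3, 0.1, 0.5]), 0.999)
[608.9  94.4 267.5]
t 21.18 board [89.3  0.5] z 83.5 yaw rel deg 90.09 F [-0.7 -0.2 -0.6] open 1.0
```

View pics/w16d.png

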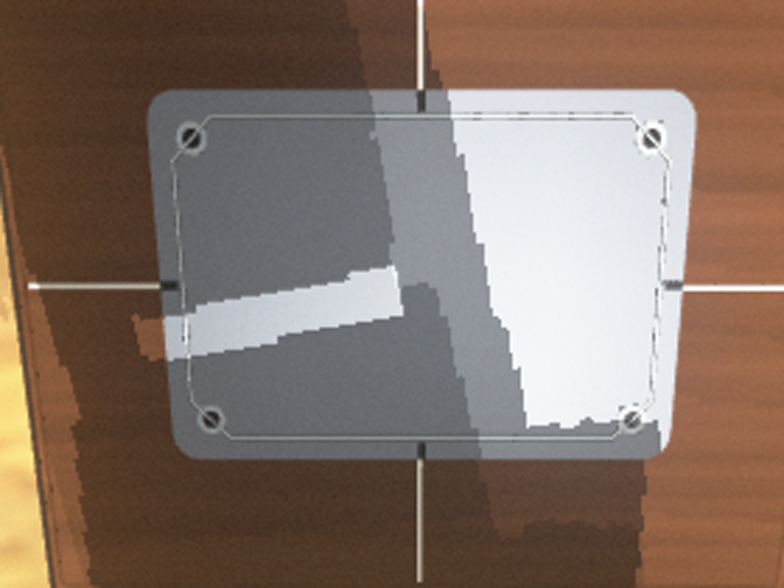

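```bash
python3 -c "
from h import *
meas('w16',170,0,2.8,[(420,5),(419.5,580)],[(30,285.5),(780,288)],[(674,286),(421.5,451),(169,286),(421.5,100)])"
```

```text
board [591.6  96.7] [-9.33 -9.4 ]
N-S ctr [0.5 0.6] E-W ctr [0.3 0.5]
yaw rel 0.15 0.12 len 145.0 94.9
```

Emit:
move_arm(rows=[{"tx":0,"ty":-3,"tz":0,"rx":0,"ry":0,"rz":0,"grip":100},{"tx":-2.5,"ty":-3,"tz":0,"rx":0,"ry":0,"rz":0,"grip":100},{"tx":-3.8,"ty":-1.5,"tz":0,"rx":0,"ry":0,"rz":0,"grip":100},{"tx":-3.9,"ty":-1,"tz":0,"rx":0,"ry":0,"rz":0,"grip":100},{"tx":-3.9,"ty":0,"tz":0,"rx":0,"ry":0,"rz":0,"grip":100},{"tx":-3.9,"ty":0,"tz":0,"rx":0,"ry":0,"rz":0,"grip":100},{"tx":-3.9,"ty":0,"tz":0,"rx":0,"ry":0,"rz":0,"grip":100},{"tx":-3.9,"ty":0,"tz":0,"rx":0,"ry":0,"rz":0,"grip":100},{"tx":-3.9,"ty":0,"tz":0,"rx":0,"ry":0,"rz":0,"grip":100},{"tx":-3.9,"ty":0,"tz":0,"rx":0,"ry":0,"rz":0,"grip":100}])

```text
t: 22.02
eef_pos: [624.4, -250.2, 165.3]
tcp_rot: [-1.568, -0.001, 1.41]
ft_force: [0.3, 0.8, -0.6]
opening: 1.001
```

Emit:
move_arm(rows=[{"tx":-3.9,"ty":0,"tz":0,"rx":0,"ry":0,"rz":0,"grip":50},{"tx":-3.9,"ty":0,"tz":-0.7,"rx":0,"ry":0.115,"rz":0,"grip":50},{"tx":-3.9,"ty":0,"tz":0,"rx":0,"ry":0.115,"rz":0,"grip":50},{"tx":0,"ty":0,"tz":0,"rx":0,"ry":0.115,"rz":0,"grip":50},{"tx":0,"ty":0,"tz":0,"rx":0,"ry":0.115,"rz":0,"grip":50},{"tx":0,"ty":0,"tz":0,"rx":0,"ry":0.115,"rz":0,"grip":50},{"tx":0,"ty":0,"tz":0,"rx":0,"ry":0.115,"rz":0,"grip":50},{"tx":0,"ty":0,"tz":0,"rx":0,"ry":0.115,"rz":0,"grip":50},{"tx":0,"ty":0,"tz":0,"rx":0,"ry":0.115,"rz":0,"grip":50},{"tx":0,"ty":0,"tz":0,"rx":0,"ry":0.115,"rz":0,"grip":50}])

```text
t: 22.85
eef_pos: [608.8, -363.9, 165.0]
tcp_rot: [-1.568, 0.002, 0.369]
ft_force: [0.4, 0.4, -0.4]
opening: 0.504
```

```bash
python3 snap.py w17 0 0 640 400 1.2;python3 -c "
from h import *
print(pose())"
```

```text
(22.85, array([ 608.8, -363.9,  165. ]), array([-1.5679,  0.0018,  0.3693]), array([ 0.4,  0.4, -0.4]), 0.504)
[ 583.4 -296.3  347.4]
(22.9, array([ 608.9, -363.9,  165. ]), array([-1.5679,  0.0017,  0.361 ]), array([ 0.2, -0.1, -0.3]), 0.503)
```

View pics/w17c.png

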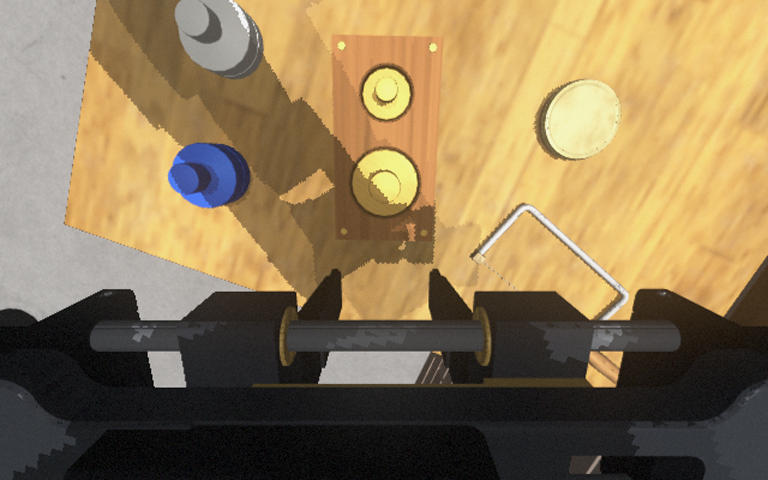

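```bash
python3 -c "
from h import *
c=load('w17.npz'); d=np.load('w17.npz')['d']; p=cv2.imread('pics/w17.png')
crop(p,275,25,100,100,6,'pics/w17d.png')
for u,v in [(321,154),(325,150),(316,158),(321,131),(300,160),(343,160),(320,178),(286,183),(321,75),(340,190)]: print(u,v,dep(c,u,v,d).round(1))
# knob top mask from depth
f,cx,cy,e,M=c
v,u=np.mgrid[0:235,200:450]; D=d[:235,200:450]
W=e+(np.stack([(u-cx)/f,-(v-cy)/f,-np.ones_like(D)],-1)*D[...,None])@M.T
def near(z0,z1,cen,r):
    m=(W[...,2]>z0)&(W[...,2]<z1)&(np.hypot(W[...,0]-cen[0],W[...,1]-cen[1])<r); q=W[m]; 
    pts=np.column_stack([u[m],v[m]]).astype(np.float32)
    print(z0,len(q),'med',np.median(q,0).round(1),'mean',q.mean(0).round(1),'minrect ctr',((q.min(0)+q.max(0))/2).round(1),'size',np.ptp(q,axis=0).round(1)); return q
q=near(66,85,(586,-312),40); near(66,85,(559,-244),25); near(36,44,(586,-312),45)
"
```

```text
321 154 [ 593.  -320.7   74.3]
325 150 [ 595.1 -315.7   74.9]
316 158 [ 589.8 -326.    74.3]
321 131 [ 585.3 -301.    41.7]
300 160 [ 575.1 -337.8   42.2]
343 160 [ 618.8 -321.    41.5]
320 178 [ 602.6 -348.5   41.8]
286 183 [ 569.4 -367.    44. ]
321 75 [ 567.  -253.5   66.7]
340 190 [ 627.9 -352.5   45.2]
66 558 med [ 592.5 -322.3   74.2] mean [ 592.6 -322.2   74.1] minrect ctr [ 592.9 -322.6   71.3] size [25.3 25.6 10.6]
66 187 med [ 566.4 -252.6   66.7] mean [ 566.7 -252.6   66.7] minrect ctr [ 567.1 -252.2   67.1] size [17.2 16.6  2.2]
36 2282 med [ 589.3 -317.1   42. ] mean [ 590.4 -318.5   42. ] minrect ctr [ 586.  -311.6   40. ] size [89.5 88.9  7.9]
```

View pics/w17d.png

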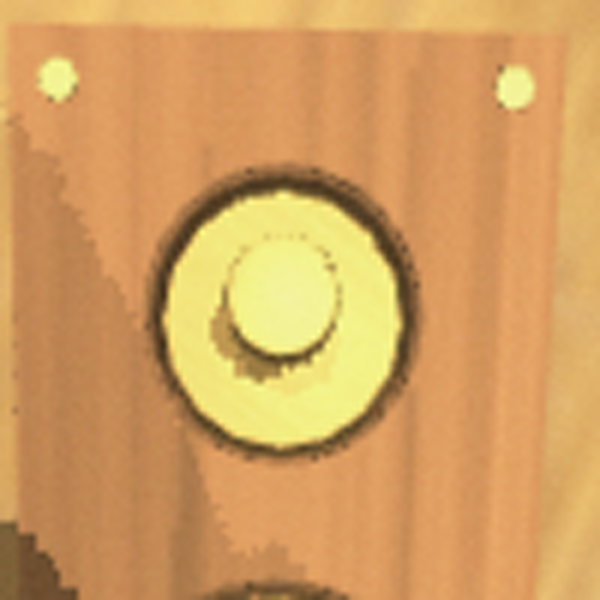

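Emit:
move_arm(rows=[{"tx":-0.06,"ty":1.5,"tz":0.7,"rx":0,"ry":0,"rz":0,"grip":50},{"tx":0,"ty":2,"tz":0.7,"rx":0,"ry":0,"rz":0,"grip":50},{"tx":0,"ty":2,"tz":0,"rx":0,"ry":0,"rz":0,"grip":50},{"tx":0,"ty":0.5,"tz":0,"rx":0,"ry":0,"rz":0,"grip":50},{"tx":0,"ty":0,"tz":0,"rx":0,"ry":0,"rz":0,"grip":50},{"tx":0,"ty":0,"tz":0,"rx":0,"ry":0,"rz":0,"grip":50}])

```text
t: 23.4
eef_pos: [603.8, -351.7, 106.8]
tcp_rot: [-1.57, 0.0, 0.376]
ft_force: [0.4, 0.7, -0.3]
opening: 0.501
```

```bash
python3 snap.py w18 180 60 280 210 2.8;python3 -c "
from h import *
print(pose())
c=load('w18.npz'); d=np.load('w18.npz')['d']
f,cx,cy,e,M=c
v,u=np.mgrid[0:235,200:450]; D=d[:235,200:450]
W=e+(np.stack([(u-cx)/f,-(v-cy)/f,-np.ones_like(D)],-1)*D[...,None])@M.T
m=(W[...,2]>70)&(W[...,2]<78)&(np.hypot(W[...,0]-592,W[...,1]+322)<25); q=W[m]; print(len(q),q.mean(0).round(1),((q.min(0)+q.max(0))/2).round(1),np.ptp(q,axis=0).round(1))
t=(R.from_euler('xyz',pose()[2]).as_matrix().T@(q.mean(0)-pose()[1])); print('tool',t.round(1))
"
```

```text
(23.4, array([ 603.8, -351.7,  106.8]), array([-1.5701e+00,  3.0000e-04,  3.7610e-01]), array([ 0.4,  0.7, -0.3]), 0.501)
[ 577.5 -283.9  289.1]
(23.45, array([ 604.1, -351.9,  107.5]), array([-1.5712e+00, -4.0000e-04,  3.7580e-01]), array([ 1.2, -0.1,  1.9]), 0.501)
833 [ 592.4 -322.1   74.2] [ 592.5 -322.5   73.1] [25.5 25.4  6. ]
tool [ 0.1 33.3 32. ]
```

View pics/w18c.png

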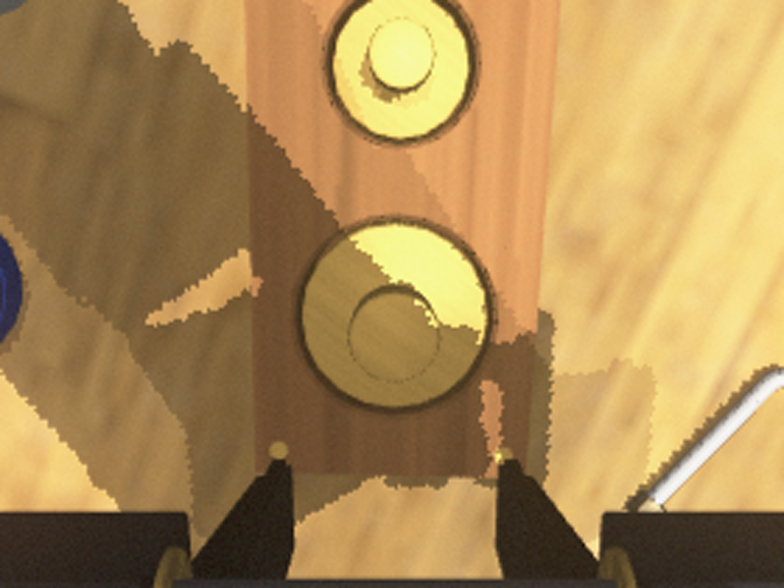

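Emit:
move_arm(rows=[{"tx":0,"ty":0,"tz":1.6,"rx":0,"ry":0,"rz":0,"grip":50},{"tx":0,"ty":0,"tz":1.65,"rx":0,"ry":0,"rz":0,"grip":50},{"tx":0,"ty":2,"tz":0,"rx":0,"ry":0,"rz":0,"grip":50},{"tx":0,"ty":1.5,"tz":0,"rx":0,"ry":0,"rz":0,"grip":50},{"tx":0,"ty":0,"tz":0,"rx":0,"ry":0,"rz":0,"grip":50},{"tx":0,"ty":0,"tz":0,"rx":0,"ry":0,"rz":0,"grip":50}])

```text
t: 23.95
eef_pos: [592.1, -321.5, 72.5]
tcp_rot: [-1.571, -0.0, 0.375]
ft_force: [-0.0, 0.1, -0.2]
opening: 0.497
```

```bash
python3 snap.py w19 180 60 280 210 2.8;python3 -c "
from h import *
print(pose())"
```

```text
(23.95, array([ 592.1, -321.5,   72.5]), array([-1.5709e+00, -2.0000e-04,  3.7530e-01]), array([-0. ,  0.1, -0.2]), 0.497)
[ 565.7 -253.7  254.7]
(24.0, array([ 592.4, -321.8,   73.2]), array([-1.5719e+00, -8.0000e-04,  3.7510e-01]), array([-0.5, -0.4,  0.2]), 0.501)
```

View pics/w19c.png

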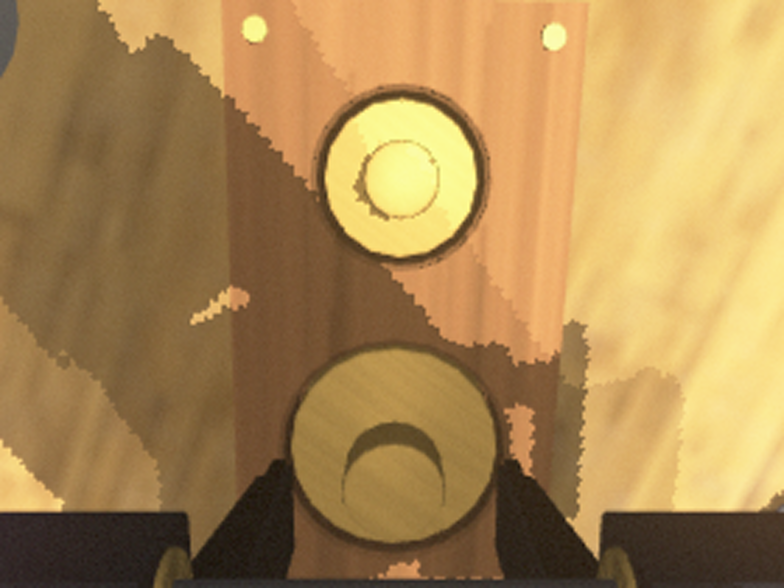

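Emit:
move_arm(rows=[{"tx":0,"ty":1.5,"tz":0,"rx":0,"ry":0,"rz":0,"grip":50},{"tx":0,"ty":1.3,"tz":0,"rx":0,"ry":0,"rz":0,"grip":50},{"tx":0,"ty":0.6,"tz":0,"rx":0,"ry":0,"rz":0,"grip":50},{"tx":0,"ty":0,"tz":0,"rx":0,"ry":0,"rz":0,"grip":50},{"tx":0,"ty":0,"tz":0,"rx":0,"ry":0,"rz":0,"grip":0},{"tx":0,"ty":0,"tz":0,"rx":0,"ry":0,"rz":0,"grip":0},{"tx":0,"ty":0,"tz":0,"rx":0,"ry":0,"rz":0,"grip":0},{"tx":0,"ty":0,"tz":0,"rx":0,"ry":0,"rz":0,"grip":0},{"tx":0,"ty":0,"tz":0,"rx":0,"ry":0,"rz":0,"grip":0}])

```text
t: 24.75
eef_pos: [591.9, -321.5, 38.4]
tcp_rot: [-1.571, -0.0, 0.375]
ft_force: [-2.6, -0.4, 3.4]
opening: 0.265
```

```bash
python3 -c "
from h import *
print(pose())"
```

```text
(24.75, array([ 591.9, -321.5,   38.4]), array([-1.5713e+00, -1.0000e-04,  3.7510e-01]), array([-2.6, -0.4,  3.4]), 0.265)
```

Emit:
move_arm(rows=[{"tx":0,"ty":-0.5,"tz":0,"rx":0,"ry":0,"rz":0,"grip":0},{"tx":0,"ty":-0.8,"tz":0,"rx":0,"ry":0,"rz":0,"grip":0},{"tx":0,"ty":-1,"tz":0,"rx":0,"ry":0,"rz":0,"grip":0},{"tx":0,"ty":-1.5,"tz":0,"rx":0,"ry":0,"rz":0,"grip":0},{"tx":0,"ty":-1.5,"tz":0,"rx":0,"ry":0,"rz":0,"grip":0},{"tx":0,"ty":-1.5,"tz":0,"rx":0,"ry":0,"rz":0,"grip":0},{"tx":0,"ty":-1.2,"tz":0,"rx":0,"ry":0,"rz":0,"grip":0},{"tx":0,"ty":-0.5,"tz":0,"rx":0,"ry":0,"rz":0,"grip":0},{"tx":0,"ty":0,"tz":0,"rx":0,"ry":0,"rz":0,"grip":0},{"tx":0,"ty":0,"tz":0,"rx":0,"ry":0,"rz":0,"grip":0}])

```text
t: 25.58
eef_pos: [591.7, -321.1, 122.7]
tcp_rot: [-1.57, 0.0, 0.375]
ft_force: [0.2, -0.4, -6.6]
opening: 0.264
```

```bash
python3 snap.py w20 180 60 280 210 2.8; python3 -c "
from h import *
print(pose()); p,d=env.read_camera('side'); crop(p,270,100,150,150,4,'pics/s20.png')"
```

```text
(25.5833, array([ 591.7, -321.1,  122.7]), array([-1.5704e+00,  1.0000e-04,  3.7500e-01]), array([ 0.2, -0.4, -6.6]), 0.264)
[ 565.4 -253.3  304.9]
(25.6333, array([ 591.5, -321. ,  122.2]), array([-1.5697e+00,  6.0000e-04,  3.7500e-01]), array([-0.1,  1.2, -6.5]), 0.261)
```

View pics/w20c.png

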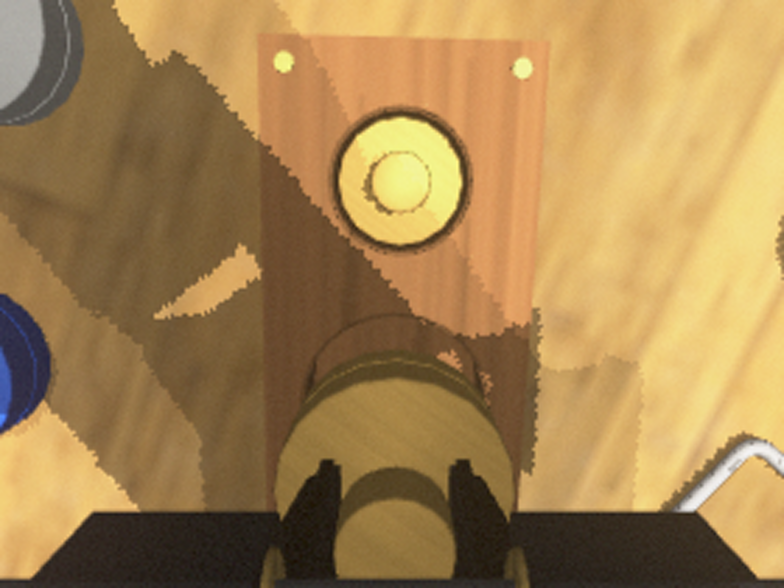

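View pics/s20.png

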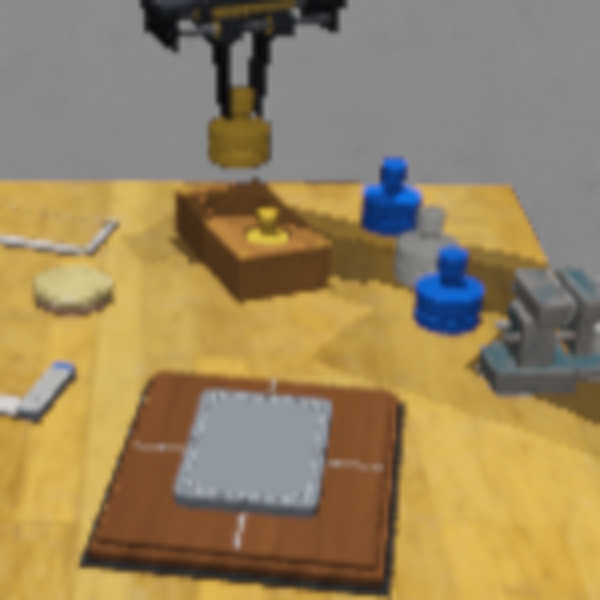

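Emit:
move_arm(rows=[{"tx":0.41,"ty":0,"tz":1.04,"rx":0,"ry":0,"rz":0,"grip":0},{"tx":0.82,"ty":0,"tz":2.08,"rx":0,"ry":0,"rz":0,"grip":0},{"tx":1.17,"ty":0,"tz":2.97,"rx":0,"ry":0,"rz":0,"grip":0},{"tx":1.17,"ty":0,"tz":2.97,"rx":0,"ry":0,"rz":0,"grip":0},{"tx":1.17,"ty":0,"tz":2.97,"rx":0,"ry":0,"rz":0,"grip":0},{"tx":1.17,"ty":0,"tz":2.97,"rx":0,"ry":0,"rz":0,"grip":0},{"tx":1.17,"ty":0,"tz":2.97,"rx":0,"ry":0,"rz":0,"grip":0},{"tx":1.17,"ty":0,"tz":2.97,"rx":0,"ry":0,"rz":0,"grip":0}])

```text
t: 26.35
eef_pos: [591.3, -94.0, 122.4]
tcp_rot: [-1.57, 0.001, 0.375]
ft_force: [1.2, -0.2, -6.8]
opening: 0.262
```

Emit:
move_arm(rows=[{"tx":1.17,"ty":0,"tz":2.97,"rx":0,"ry":0,"rz":0,"grip":0},{"tx":1.17,"ty":0,"tz":2.97,"rx":0,"ry":0,"rz":0,"grip":0},{"tx":1.17,"ty":0,"tz":2.97,"rx":0,"ry":0,"rz":0,"grip":0},{"tx":1.17,"ty":0,"tz":2.97,"rx":0,"ry":0,"rz":0,"grip":0},{"tx":1.17,"ty":0,"tz":2.97,"rx":0,"ry":0,"rz":0,"grip":0},{"tx":0.82,"ty":0,"tz":2.08,"rx":0,"ry":0,"rz":0,"grip":0},{"tx":0.41,"ty":0,"tz":1.04,"rx":0,"ry":0,"rz":0,"grip":0},{"tx":0,"ty":0,"tz":0,"rx":0,"ry":0,"rz":0,"grip":0},{"tx":0,"ty":0,"tz":0,"rx":0,"ry":0,"rz":0,"grip":0}])

```text
t: 27.1
eef_pos: [591.6, 97.4, 122.6]
tcp_rot: [-1.571, 0.001, 0.376]
ft_force: [0.3, -0.5, -6.5]
opening: 0.262
```

```bash
python3 snap.py w21 180 60 280 210 2.8; python3 -c "
from h import *
print(pose()); p,d=env.read_camera('side'); crop(p,270,60,150,150,4,'pics/s21.png');print(pose())"
```

```text
(27.1, array([591.6,  97.4, 122.6]), array([-1.5707e+00,  6.0000e-04,  3.7630e-01]), array([ 0.3, -0.5, -6.5]), 0.262)
[565.3 165.2 304.8]
(27.15, array([591.8,  96.6, 122.7]), array([-1.5708e+00,  5.0000e-04,  3.7530e-01]), array([-0.1, -0.6, -5.6]), 0.265)
(27.2, array([591.9,  96.2, 122.7]), array([-1.5708e+00,  4.0000e-04,  3.7440e-01]), array([ 0.9,  0.2, -7.4]), 0.263)
```

View pics/w21c.png

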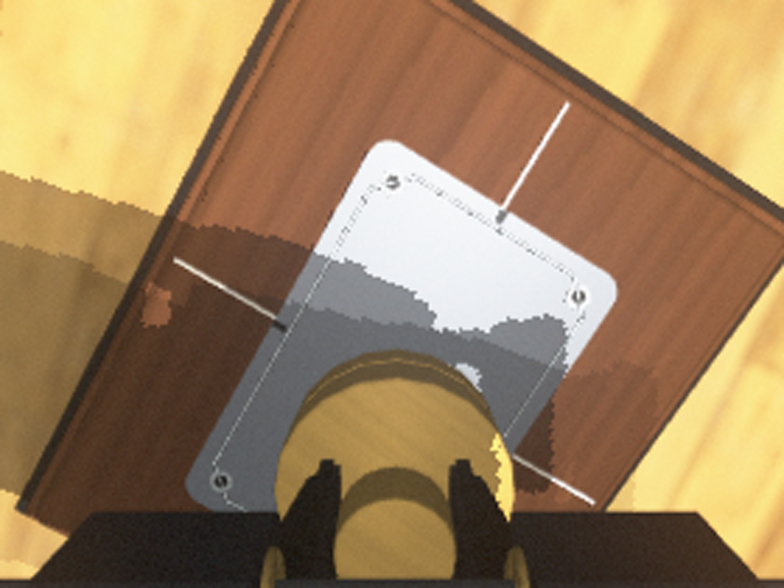

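View pics/s21.png

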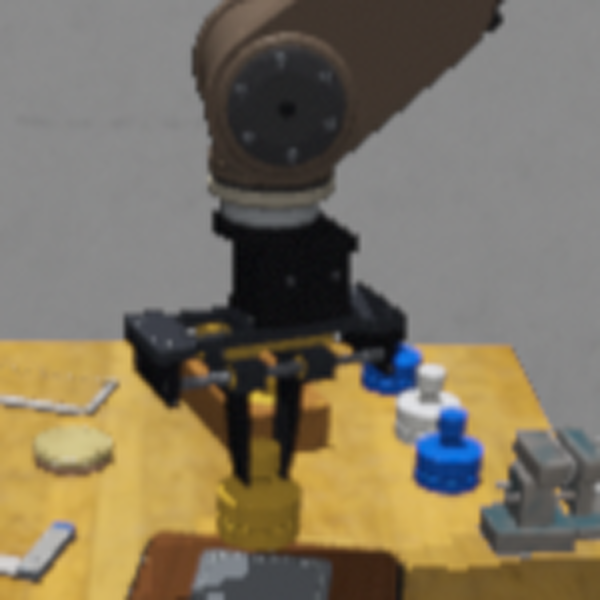

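Emit:
move_arm(rows=[{"tx":0.06,"ty":0.5,"tz":0.15,"rx":0,"ry":0,"rz":0,"grip":0},{"tx":0,"ty":1,"tz":0,"rx":0,"ry":0,"rz":0,"grip":0},{"tx":0,"ty":1.2,"tz":0,"rx":0,"ry":0,"rz":0,"grip":0},{"tx":0,"ty":1.2,"tz":0,"rx":0,"ry":0,"rz":0,"grip":0},{"tx":0,"ty":0.8,"tz":0,"rx":0,"ry":0,"rz":0,"grip":0},{"tx":0,"ty":0.4,"tz":0,"rx":0,"ry":0,"rz":0,"grip":0},{"tx":0,"ty":0.2,"tz":0,"rx":0,"ry":0,"rz":0,"grip":0},{"tx":0,"ty":0,"tz":0,"rx":0,"ry":0,"rz":0,"grip":0},{"tx":0,"ty":0,"tz":0,"rx":0,"ry":0,"rz":0,"grip":0},{"tx":0,"ty":0,"tz":0,"rx":0,"ry":0,"rz":0,"grip":0}])

```text
t: 28.03
eef_pos: [592.3, 98.5, 70.5]
tcp_rot: [-1.571, -0.001, 0.375]
ft_force: [0.3, 0.2, -6.8]
opening: 0.264
```

```bash
python3 snap.py w22 100 0 440 300 1.8; python3 -c "
from h import *
print(pose());bp()"
```

```text
(28.0333, array([592.3,  98.5,  70.5]), array([-1.571e+00, -1.000e-03,  3.750e-01]), array([ 0.3,  0.2, -6.8]), 0.264)
[565.8 166.4 252.6]
(28.0833, array([592.3,  98.5,  70.5]), array([-1.571e+00, -9.000e-04,  3.750e-01]), array([ 0.1,  0.5, -6.9]), 0.265)
t 28.08 board [0.  1.7] z 70.5 yaw rel deg 30.79 F [ 0.1  0.5 -6.9] open 0.265
```

View pics/w22c.png

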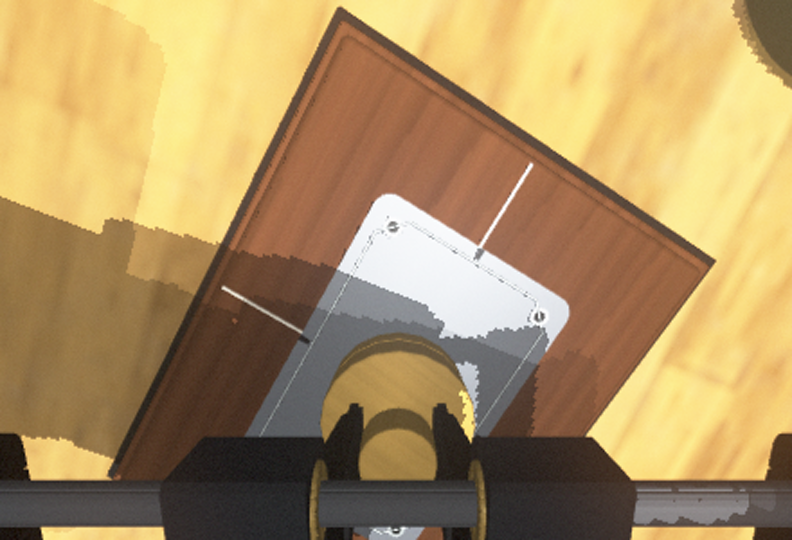

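Emit:
move_arm(rows=[{"tx":-0.07,"ty":0.3,"tz":-0.04,"rx":0,"ry":0,"rz":0,"grip":0},{"tx":0,"ty":0.3,"tz":0,"rx":0,"ry":0,"rz":0,"grip":0},{"tx":0,"ty":0.1,"tz":0,"rx":0,"ry":0,"rz":0,"grip":0},{"tx":0,"ty":0,"tz":0,"rx":0,"ry":0,"rz":0,"grip":0},{"tx":0,"ty":0,"tz":0,"rx":0,"ry":0,"rz":0,"grip":0}])

```text
t: 28.5
eef_pos: [591.5, 98.0, 62.8]
tcp_rot: [-1.571, 0.0, 0.375]
ft_force: [0.5, 0.3, -7.2]
opening: 0.265
```

Emit:
move_arm(rows=[{"tx":0,"ty":0.06,"tz":0,"rx":0,"ry":0,"rz":0,"grip":0},{"tx":0,"ty":0,"tz":0,"rx":0,"ry":0,"rz":0,"grip":0}])

```text
t: 28.67
eef_pos: [591.5, 98.0, 62.3]
tcp_rot: [-1.571, -0.0, 0.375]
ft_force: [0.5, 0.8, -6.9]
opening: 0.265
```

Emit:
move_arm(rows=[{"tx":0,"ty":0.06,"tz":0,"rx":0,"ry":0,"rz":0,"grip":0},{"tx":0,"ty":0,"tz":0,"rx":0,"ry":0,"rz":0,"grip":0}])

```text
t: 28.83
eef_pos: [591.5, 97.9, 61.7]
tcp_rot: [-1.571, -0.0, 0.375]
ft_force: [-0.3, -0.6, -6.3]
opening: 0.265
```

Emit:
move_arm(rows=[{"tx":0,"ty":0.05,"tz":0,"rx":0,"ry":0,"rz":0,"grip":0},{"tx":0,"ty":0,"tz":0,"rx":0,"ry":0,"rz":0,"grip":0}])

```text
t: 29.0
eef_pos: [591.5, 98.0, 61.5]
tcp_rot: [-1.571, -0.0, 0.375]
ft_force: [-1.1, 0.5, -4.0]
opening: 0.267
```

Emit:
move_arm(rows=[{"tx":0,"ty":0.04,"tz":0,"rx":0,"ry":0,"rz":0,"grip":0},{"tx":0,"ty":0,"tz":0,"rx":0,"ry":0,"rz":0,"grip":0}])

```text
t: 29.17
eef_pos: [591.6, 98.0, 61.4]
tcp_rot: [-1.571, -0.0, 0.375]
ft_force: [-3.5, -0.2, 3.6]
opening: 0.261
```

Emit:
move_arm(rows=[{"tx":0,"ty":-0.02,"tz":0,"rx":0,"ry":0,"rz":0,"grip":0},{"tx":0,"ty":0,"tz":0,"rx":0,"ry":0,"rz":0,"grip":29},{"tx":0,"ty":0,"tz":0,"rx":0,"ry":0,"rz":0,"grip":32},{"tx":0,"ty":0,"tz":0,"rx":0,"ry":0,"rz":0,"grip":40},{"tx":0,"ty":0,"tz":0,"rx":0,"ry":0,"rz":0,"grip":50},{"tx":0,"ty":0,"tz":0,"rx":0,"ry":0,"rz":0,"grip":55}])

```text
t: 29.67
eef_pos: [591.7, 97.9, 61.0]
tcp_rot: [-1.571, -0.0, 0.375]
ft_force: [-0.2, 0.1, -0.1]
opening: 0.476
```

```bash
python3 snap.py w23 100 0 440 300 1.8; python3 -c "
from h import *
print(pose())"
```

```text
(29.6667, array([591.7,  97.9,  61. ]), array([-1.5709e+00, -4.0000e-04,  3.7500e-01]), array([-0.2,  0.1, -0.1]), 0.476)
[565.3 165.7 243.2]
(29.7167, array([591.7,  97.9,  61. ]), array([-1.5709e+00, -3.0000e-04,  3.7500e-01]), array([ 0.1, -0.8,  0.4]), 0.513)
```

View pics/w23c.png

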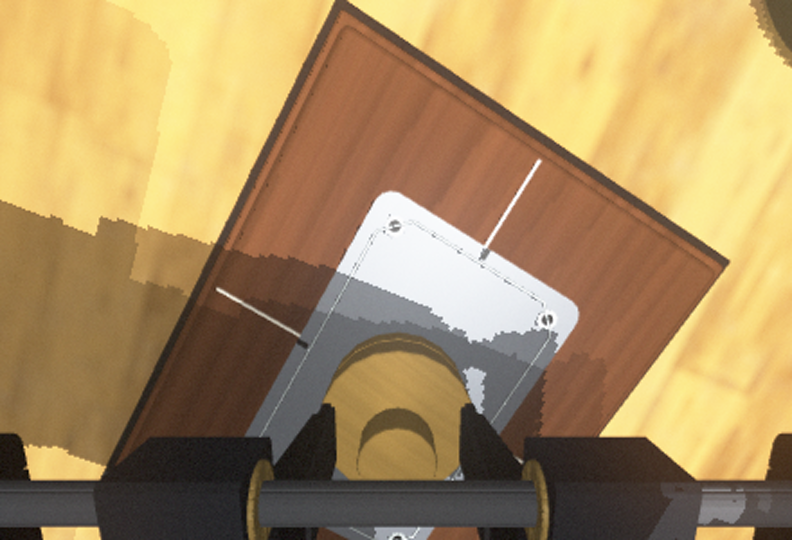

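Emit:
move_arm(rows=[{"tx":0,"ty":-1.0,"tz":0,"rx":0,"ry":0,"rz":0,"grip":55},{"tx":0,"ty":-2,"tz":0,"rx":0,"ry":0,"rz":0,"grip":55},{"tx":0,"ty":-3,"tz":0,"rx":0,"ry":0,"rz":0,"grip":55},{"tx":0,"ty":-3,"tz":0,"rx":0,"ry":0,"rz":0,"grip":55},{"tx":0,"ty":-2,"tz":-2.5,"rx":0,"ry":0,"rz":0,"grip":55},{"tx":0,"ty":-1,"tz":-3,"rx":0,"ry":0,"rz":0,"grip":55},{"tx":0,"ty":0,"tz":-2.5,"rx":0,"ry":0,"rz":0,"grip":55},{"tx":0,"ty":0,"tz":0,"rx":0,"ry":0,"rz":0,"grip":55},{"tx":0,"ty":0,"tz":0,"rx":0,"ry":0,"rz":0,"grip":55}])

```text
t: 30.47
eef_pos: [620.9, 22.6, 181.6]
tcp_rot: [-1.571, -0.0, 0.373]
ft_force: [0.1, -0.4, -0.6]
opening: 0.549
```

```bash
python3 snap.py w24 170 0 280 235 2.5; python3 -c "
from h import *
print(pose())
p,d=env.read_camera('side'); crop(p,270,100,150,150,4,'pics/s24.png')
c=load('w24.npz'); d=np.load('w24.npz')['d']
f,cx,cy,e,M=c
v,u=np.mgrid[0:235,150:500]; D=d[:235,150:500]
W=e+(np.stack([(u-cx)/f,-(v-cy)/f,-np.ones_like(D)],-1)*D[...,None])@M.T
for z0,z1 in ((93,101),(60,68)):
  m=(W[...,2]>z0)&(W[...,2]<z1)&(np.hypot(W[...,0]-592,W[...,1]-97)<50); q=W[m]; print(len(q),q.mean(0).round(1),((q.min(0)+q.max(0))/2).round(1),np.ptp(q,axis=0).round(1))
"
```

```text
(30.4667, array([620.9,  22.6, 181.6]), array([-1.5708e+00, -5.0000e-04,  3.7300e-01]), array([ 0.1, -0.4, -0.6]), 0.549)
[594.6  90.4 363.8]
(30.5167, array([620.5,  23.5, 181.3]), array([-1.5704e+00,  1.0000e-04,  3.7400e-01]), array([0.3, 0.9, 0.6]), 0.551)
640 [592.2  96.9  97.2] [592.3  96.9  97.4] [25.7 25.5  5.5]
2053 [592.2  97.2  64.9] [592.4  96.7  64.4] [59.  59.4  6.4]
```

View pics/w24c.png

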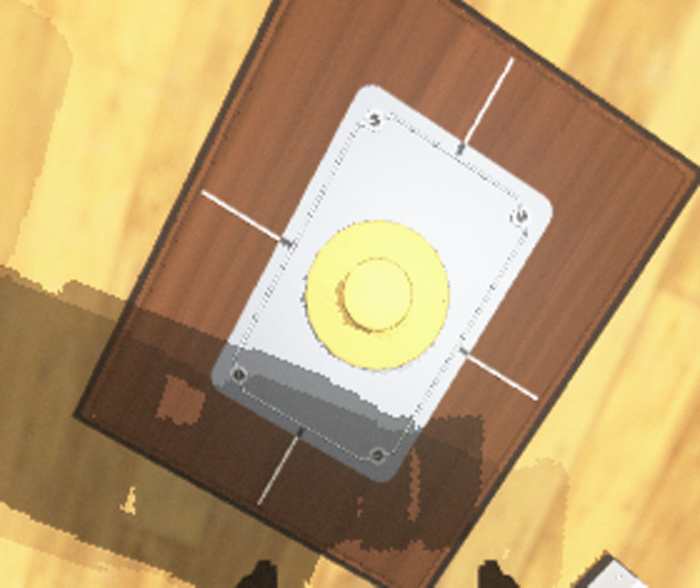

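View pics/s24.png

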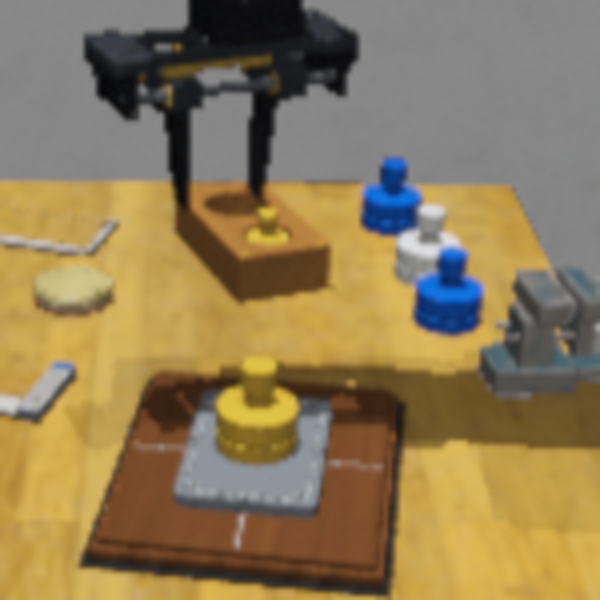

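```bash
python3 -c "
from h import *
meas('w24',170,0,2.5,[(203,192),(537,399)],[(260,502),(512,59)],[(461,149),(463,351),(299,433),(288.5,243)])
env.job_done(); print(pose())"
```

```text
board [591.8  96.6] [-9.41 -9.3 ]
N-S ctr [0.1 0.2] E-W ctr [0.7 0.6]
yaw rel -0.01 -0.0 len 145.2 93.1
the job is handed in; nothing more can be done
the job is handed in; nothing more can be done
```

The plaque is centred and square on the board, with its edge notches on the chalk lines. The large brass weight stands upright on the middle of it. I handed the job in at about 30.5 s of the 72 s allowed.

**What I did:** I tapped the plaque with the fingertips on its edges, from the near, right, far, near, left and far sides in turn. I then lifted the weight by its knob and lowered it in sub-millimetre steps until the wrist force showed contact. After that I released it and backed away.

**Last checks, from the wrist camera:**

| Check | Result |
|---|---|
| Plaque centre relative to the board | 0.1–0.7 mm in x, 0.2–0.6 mm in y |
| Plaque rotation relative to the board | about 0.0° |
| Weight centre | (592.2, 97.0) mm, within about 0.5 mm of the plaque's centre |
| Knob top height | 97.2 mm, against an expected 97 mm (the weight is upright) |

The plaque had not moved measurably compared with before the weight was set down. I saw no sign in the pictures that the small weight, the look-alikes or the other things had moved.

**Disagreements with the text:**
- The fingertips ended about 13 mm behind the reported TCP, not 19 mm ahead of it. Because of this the first pass went over the plaque without touching it. I measured the offset from wrist depth and the side view and corrected for it.
- The plaque started about 20° off true, not 7–15°.
- My rough reading of the knob's position from the top camera was about 10 mm off, so I used the wrist camera instead.

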